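# Leak-check the seam of a test chamber

## Robot

A 6-joint arm with a two-finger parallel gripper is mounted at the origin on a cart in front of the work surface, level with it; the furniture and walls round the work are solid. World frame = base frame: x ahead of the robot, y to its left, z up, the work surface at z = 0. Lengths are in mm, angles in degrees, forces in N, time in s.
With the tool pointing down it reaches from about 350 to 775 mm from the base axis. Payload 5.5 kg.
Tool frame: the origin (TCP) lies midway between the tips of the shut fingers; the grasp point (between the pads) lies arm.grip_point_offset behind it (arm.grip_point_offset is the distance from the TCP to the grasp point, in mm); z points along the fingers, y is the line along which they close (so a half turn about z gives the same grasp; the last joint's range is limited). The gripper opens to 85 mm and grips with 20 to 120 N. Pads are 22 mm wide; open, the fingers measure 114 mm over their backs; the gripper's body (76 mm by 85 mm) begins 54 mm behind the grasp point. The pads swing forward as they close: fully open they stand 13 mm farther back than shut.
Start: joints at [68.606, 17.945, 2.641, 74.691, 0, 82.002], TCP at [133.236, 559.393, 231.323] pointing down, gripper open.
Joint ranges: [-158.12, 158.12], [-49.38, 96.58], [-58.88, 72.47], [-126.05, 133.96], [-84.25, 85.87], [-180, 180]. Speed limits (degrees/s): [147.25, 147.25, 180, 180, 180, 180].

## Interface

Orientations are given as a 3x3 rotation matrix whose columns are the frame's x, y, z axes.
In Python, from rig import arm gives the robot as it stands.
- The arm moves only by the tool send_rows, never from a script. Its argument "increments" is a list of rows, each an object with "gripper": the closure, from 0 (fully open) to 1 (shut); "delta_pos": the shift along the tool's x, y, z normalised to -1 to 1, where 1 is 0.06 m, a list of three; "turn": the turn about the tool's z normalised to -1 to 1, where 1 is 0.5 rad. In form: [{"gripper": gripper, "delta_pos": [dx, dy, dz], "turn": turn}, ...]. A call has 1 to 12 rows; each row shifts and turns the commanded pose from where the row before left it, along the tool's axes as they then stand; what a row does not reach is not made up. A row lasts 1/8 s, in which the tool goes at most 62.5 mm and 10.7 degrees, less where a joint would pass 70% of its speed; a pose out of reach is approached as far as the arm can. A call with a number of a shift or a turn outside -1 to 1 is refused whole. A call with a gripper value outside its range is refused whole. The fingers move at their own pace and stop on an object; "force" is the grip in N (left out, the last holds). Time passes only in rows, so rows that do not move let the fingers close. It gives the time, the measured TCP pose, the force, the opening and the grip force at its end, in the units of the state.
- arm.read_state(): the state, without advancing time (a new reading comes with each control period).
- arm.get_image(name): name is "side" or "top"; returns a dict with "img" (480x640x3 uint8, blue, green, red), "vfov" (degrees; the focal length in pixels is half the picture's height over the tangent of half this angle, whatever the lens; pixels are square), "cx", "cy" (the principal point, pixels), "dist_coeffs" ([k1, k2, p1, p2, k3] as OpenCV has them; the pictures are not rectified), "R" (3x3) and "t" (3): a world point X has camera coordinates R X + t. Camera axes: x right, y down, z forward; pixel columns grow to the right and rows downward; lengths in mm; the calibration is good to about 2 mm. A picture is of the moment at which its call begins. There is no depth.
- arm.close_job(): hands the job in; it is judged then, once.
The state is a dict: "time_s": time; "q": joint angles; "qvel": joint speeds; "joint_torque": joint torques, N m; "ee_pos": TCP position; "ee_rot": TCP orientation; "force": force on the tool from outside, world axes, zero at the start; "torque": the same for the moment, N m; "width": finger opening in mm; "gripper_force": force on a finger pad.
Only numpy, scipy, OpenCV 4.12 (cv2) and the standard library are available. Lean on these libraries where they do the work, as an engineer would, in place of code of your own. Each camera call takes 0.05 s, during which the arm holds its last target. There are 200 camera calls.

## Task

Charge the test chamber by pulling its spring-loaded pump lever all the way forward, then ease it slowly back to rest without letting it snap. Then take the probe from its fork stand and run its ball tip gently, at no more than about 4 cm a second, along the corner where the raised lid meets the flange: from the tick on the front edge near the pump, along the front, round the front left corner and on to the tick at the back of the left edge, keeping the tip right in the corner all the way. Finally hang the probe upright in its fork again by the collar, and leave the other things on the bench where they are.

Things in the scene. Friction and masses are not known exactly. Their poses are not given: they have to be found in the camera images.
- chamber: Fixed leak-test chamber: grey box 144 x 174 mm (x, y), metal flange on top at 45 mm. A raised lid 100 x 130 mm, top at 59 mm, is centred on it; the seam is the inside corner where lid side meets flange. Two dark ticks on the flange mark its start (front edge, towards pump) and end (left edge, towards back). Pump at the -y end. Origin: centre of the underside; z up, -x front, +y left.
- pump_lever (a joint): Hand pump lever in rad: 0 at rest (spring-held, leaning back to +x of the chamber), 0.85 pulled fully forward (-x of the chamber) against its stop. A hinge along the chamber's y axis at chamber (0, -146, 46) mm. It springs back if let go; up to about 10 N at the bar.
- lever_bar (a point): Centre of the pump lever's round cross bar: 17 mm thick, 92 mm long along the chamber's y axis, carried by two thin side arms 76 mm apart, open between them; 90 mm from the hinge. It swings with the lever: at rest at chamber (37, -146, 128) mm, fully pulled at (-37, -146, 128) mm, 8 mm higher half-way.
- stand: Fork stand fixed to the bench: base 100 x 90 mm, post at its +x side, and a level fork 64 mm wide with its top at 120 mm. The fork's slot is 24 mm wide and opens to the stand's -x. Origin: on the bench, below the seat; z up.
- fork_seat (a point): Point on the middle of the fork slot, level with the fork's top face, where the probe's collar centre rests.
- probe: Loose leak-detector probe, 185 mm long, 0.12 kg, hanging upright in the fork, tip down. From the bottom: ball tip 10 mm across, shaft 7 mm, sleeve 14 mm thick from 72 to 95 mm, round collar 44 mm across from 95 to 101 mm (rests on the fork), square handle 26 x 26 mm from 101 to 181 mm. Origin: lowest point of the tip; z up along the probe; x, y square to the handle flats.
- probe_tip (a point): Centre of the probe's 10 mm ball tip, 5 mm above its lowest point.
- probe_collar (a point): Centre of the underside of the probe's collar, 95 mm above its lowest point.
- timer: Bystander: small white bench timer, 68 x 64 x 22 mm, behind the chamber; origin under its centre.
- marker: Bystander: marker pen 135 mm long lying behind and left of the chamber; origin under its centre.
- cup: Bystander: lidded specimen cup 64 mm wide, 72 mm tall, standing on the side of the chamber where the stand is not; origin under its centre.
- seam_1 (a point): Seam point 1 of 8, at the start tick, on the lid's front edge near the pump: where the ball tip's centre is when it touches both lid and flange; chamber (-55, -58, 50) mm, fixed to the chamber.
- seam_2 (a point): Seam point 2 of 8, on the front edge: where the ball tip's centre is when it touches both lid and flange; chamber (-55, -27, 50) mm, fixed to the chamber.
- seam_3 (a point): Seam point 3 of 8, on the front edge: where the ball tip's centre is when it touches both lid and flange; chamber (-55, 4, 50) mm, fixed to the chamber.
- seam_4 (a point): Seam point 4 of 8, on the front edge: where the ball tip's centre is when it touches both lid and flange; chamber (-55, 36, 50) mm, fixed to the chamber.
- seam_5 (a point): Seam point 5 of 8, just outside the lid's front left corner: where the ball tip's centre is when it touches both lid and flange; chamber (-55, 70, 50) mm, fixed to the chamber.
- seam_6 (a point): Seam point 6 of 8, on the left edge: where the ball tip's centre is when it touches both lid and flange; chamber (-21, 70, 50) mm, fixed to the chamber.
- seam_7 (a point): Seam point 7 of 8, on the left edge: where the ball tip's centre is when it touches both lid and flange; chamber (12, 70, 50) mm, fixed to the chamber.
- seam_8 (a point): Seam point 8 of 8, at the end tick, on the left edge near the back: where the ball tip's centre is when it touches both lid and flange; chamber (45, 70, 50) mm, fixed to the chamber.
There are look-alikes about, which are no part of the job. Leave any purple or yellow look-alike of the probe alone.

How it is judged (in metres and radians):
On the way, in this order (a step that is already met when the one before it is completed fails the run):
1. the lever is pulled all the way forward (beyond 0.76 rad) (value of joint pump_lever above 0.76 rad), for 0.2 s.
2. the lever is back at rest (below 0.06 rad) (value of joint pump_lever below 0.06 rad), for 0.2 s.
3. the probe's ball tip is within 8 mm of seam point 1, moving slower than 8 cm/s (distance between probe_tip and seam_1 below 0.008 m and linear speed of probe below 0.08 m/s), for 0.06 s.
4. the probe's ball tip is within 8 mm of seam point 2, moving slower than 8 cm/s (distance between probe_tip and seam_2 below 0.008 m and linear speed of probe below 0.08 m/s), for 0.06 s.
5. the probe's ball tip is within 8 mm of seam point 3, moving slower than 8 cm/s (distance between probe_tip and seam_3 below 0.008 m and linear speed of probe below 0.08 m/s), for 0.06 s.
6. the probe's ball tip is within 8 mm of seam point 4, moving slower than 8 cm/s (distance between probe_tip and seam_4 below 0.008 m and linear speed of probe below 0.08 m/s), for 0.06 s.
7. the probe's ball tip is within 8 mm of seam point 5, moving slower than 8 cm/s (distance between probe_tip and seam_5 below 0.008 m and linear speed of probe below 0.08 m/s), for 0.06 s.
8. the probe's ball tip is within 8 mm of seam point 6, moving slower than 8 cm/s (distance between probe_tip and seam_6 below 0.008 m and linear speed of probe below 0.08 m/s), for 0.06 s.
9. the probe's ball tip is within 8 mm of seam point 7, moving slower than 8 cm/s (distance between probe_tip and seam_7 below 0.008 m and linear speed of probe below 0.08 m/s), for 0.06 s.
10. the probe's ball tip is within 8 mm of seam point 8, moving slower than 8 cm/s (distance between probe_tip and seam_8 below 0.008 m and linear speed of probe below 0.08 m/s), for 0.06 s.
At the end, for the whole second after the job is handed in: The probe hangs at rest in the fork by its collar: collar centre within 15 mm of the seat horizontally and 5 mm in height, upright within 7 degrees; the pump lever is at rest (below 0.06 rad) (horizontal distance between probe_collar and fork_seat below 0.015 m and height (world z) of probe_collar between 0.115 and 0.125 m and angle between probe's own z axis and vertical below 0.12 rad and linear speed of probe below 0.02 m/s and value of joint pump_lever below 0.06 rad); the robot touches nothing.
It fails at once if the lever snaps back (faster than 1.5 rad/s) (velocity of joint pump_lever below -1.5 rad/s).
It fails at once if the probe is pressed on the chamber with more than 25 N (contact force between probe and chamber above 25 N).
It fails at once if the timer is shifted by more than 30 mm (distance of timer from where it was at the start of the episode above 0.03 m).
It fails at once if the marker is shifted by more than 30 mm (distance of marker from where it was at the start of the episode above 0.03 m).
It fails at once if the cup is shifted by more than 30 mm (distance of cup from where it was at the start of the episode above 0.03 m).
It also fails if it takes over 72 s, if anything falls off the work surface, if the arm or the gripper's body presses on something with over 40 N, if the wrist force passes 120 N, or if a joint passes its speed limit or range.

## Working session

There is one attempt and no reset: what is moved stays moved. The work goes in short steps, Python scripts to look and compute and a tool call to move; the robot and the scene stay as the last step left them, time stands still between calls to the robot, and variables do not carry over. Pictures are saved under pics/ and viewed, at most 10 in all, crops included, and the job is handed in when it is done.

Besides the shell and the picture viewer there is one more tool, called after ">>>" as a command line: name --argument value ..., lists and objects as JSON in quotes. send_rows: Moves the arm, as the interface text tells. Scaled input: -1 to 1 covers 0.06 m each way for a shift and 0.5 rad each way for a turn. Its arguments: {"type":"object","properties":{"increments":{"type":"array"},"force":{"type":"number"}},"required":["increments"]}

```bash
mkdir -p pics
cat > h.py <<'E'
import numpy as np,cv2
from rig import arm
def K(c):
    f=240/np.tan(np.radians(c["vfov"])/2); return np.array([[f,0,c["cx"]],[0,f,c["cy"]],[0,0,1.]])
def ray(c,p):
    u=cv2.undistortPoints(np.array([[p]],float),K(c),np.array(c["dist_coeffs"],float))[0,0]
    R=np.array(c["R"]);t=np.array(c["t"])
    d=R.T@np.array([u[0],u[1],1.]);return -R.T@t,d/np.linalg.norm(d)
def plane(c,p,z):
    o,d=ray(c,p);return o+d*(z-o[2])/d[2]
def tri(c1,p1,c2,p2):
    o1,d1=ray(c1,p1);o2,d2=ray(c2,p2)
    s=np.linalg.lstsq(np.c_[d1,-d2],o2-o1,rcond=None)[0]
    a=o1+d1*s[0];b=o2+d2*s[1];return (a+b)/2,np.linalg.norm(a-b)
def proj(c,X):
    R=np.array(c["R"]);t=np.array(c["t"])
    return cv2.projectPoints(np.array(X,float).reshape(-1,3),cv2.Rodrigues(R)[0],t,K(c),np.array(c["dist_coeffs"],float))[0][:,0]
E
python3 - <<'E'
from h import *
import pickle
print(arm.grip_point_offset); s=arm.read_state(); print(s)
D={n:arm.get_image(n) for n in("side","top")}
pickle.dump(D,open("d0.pkl","wb"))
for n,c in D.items():
    cv2.imwrite(f"pics/{n}0.png",c["img"]); print(n,c["vfov"],ray(c,(320,240)))
E
```

```text
18.700000000000003
{'time_s': 0.0, 'q': array([6.86059106e+01, 1.79896220e+01, 2.57923744e+00, 7.46901644e+01,
       1.69308601e-03, 8.20009251e+01]), 'qvel': array([ 0.03998777, -0.09550935, -0.05315562, -0.03859019,  0.0205522 ,
       -0.0326705 ]), 'joint_torque': array([ 9.89847103e-04, -4.80623066e+01,  2.98532313e+01,  1.91498600e-02,
       -1.84236646e-04,  3.10327630e-07]), 'ee_pos': array([133.03341036, 558.8985054 , 230.43673983]), 'ee_rot': array([[-9.72795942e-01,  2.31662704e-01, -6.67671259e-04],
       [ 2.31663505e-01,  9.72794627e-01, -1.62320636e-03],
       [ 2.73470637e-04, -1.73372363e-03, -9.99998460e-01]]), 'force': array([-0.37010634, -0.1626536 , -0.72930877]), 'torque': array([-0.0228737 , -0.05023358, -0.05077308]), 'gripper_force': 0.0, 'width': 85.09125686049856}
side 52.54798975537095 (array([ -14.77743303, -861.33194337,  907.44435204]), array([ 0.4282607 ,  0.64841081, -0.62940941]))
top 49.31770408612886 (array([ 412.12885843,  -41.81989251, 1409.18177603]), array([ 0.07805818,  0.01624025, -0.99681652]))
```

View pics/side0.png

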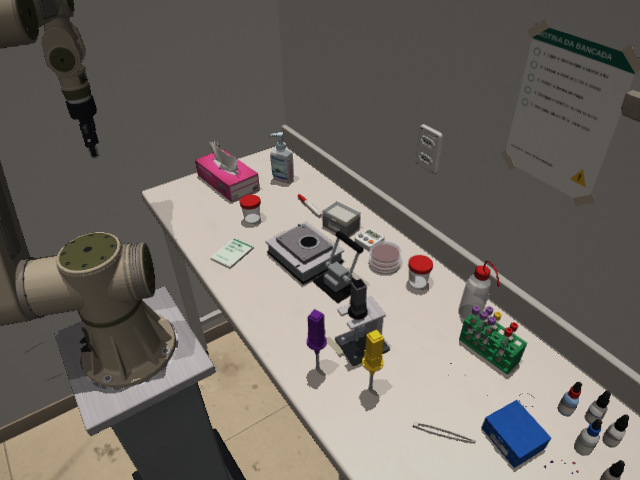

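View pics/top0.png

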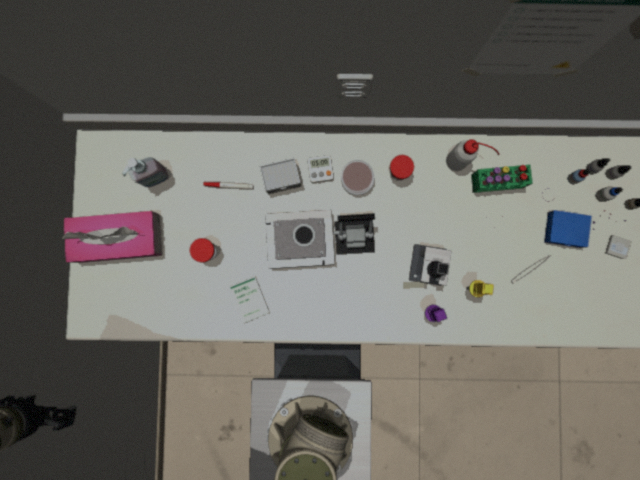

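Candidates for the probe are black in the fork (side 358,298; top 437,268), purple (side 317,330; top 435,313) and yellow (side 373,352; top 480,288). I choose the black one, which hangs in the fork stand. The chamber is at top (302,238) and the lever at top (355,232). One close crop checks the choice.

Run:
```python
from h import *
import pickle
D=pickle.load(open("d0.pkl","rb"))
a=D["side"]["img"][215:365,255:415]; b=D["top"]["img"][200:350,255:465]
g=lambda im:np.clip(255*(im/255.)**.6,0,255).astype(np.uint8)
A=cv2.resize(g(a),(640,600),interpolation=cv2.INTER_CUBIC);cv2.imwrite("pics/ca.png",A)
cv2.imwrite("pics/cb.png",cv2.resize(g(b),(798,570),interpolation=cv2.INTER_CUBIC)) #3.8x
```

```text
(no output)
```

View pics/ca.png

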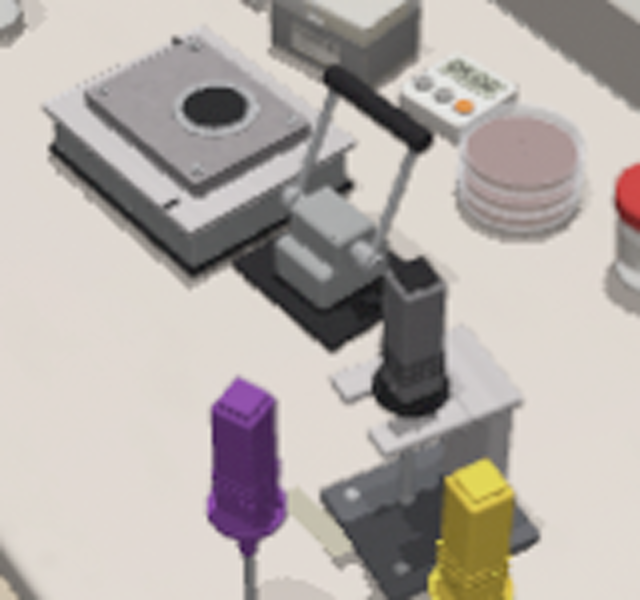

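View pics/cb.png

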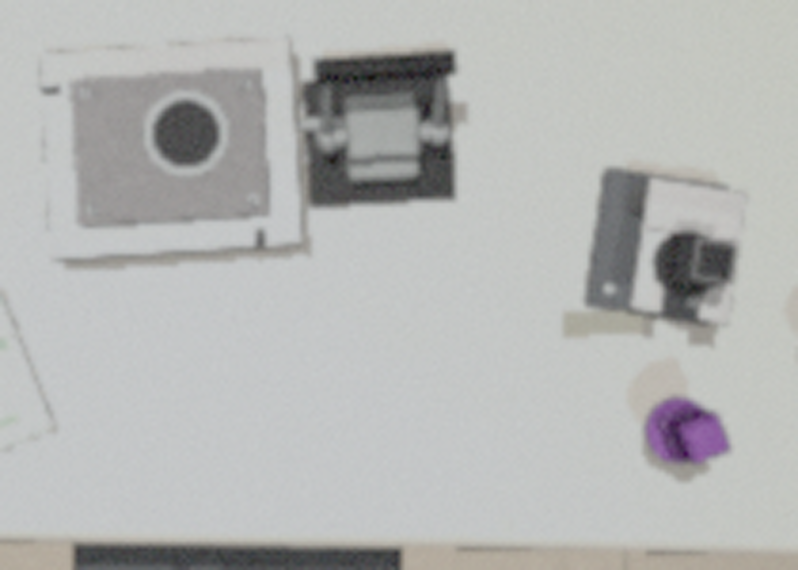

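```bash
cat > m.py <<'E'
from h import *
import pickle
D=pickle.load(open("d0.pkl","rb"));S,T=D["side"],D["top"]
s=lambda p:((p[0]+.5)/4-.5+255,(p[1]+.5)/4-.5+215)
t=lambda p:((p[0]+.5)/3.8-.5+255,(p[1]+.5)/3.8-.5+200)
E
python3 - <<'E'
from m import *
np.set_printoptions(precision=1,suppress=True)
P={"fFL":((43,108),(55,260)),"fBL":((205,28),(40,52)),"fBR":((353,142),(290,38)),"fFR":((193,235),(305,243)),
"lFL":((88,97),(78,228)),"lBL":((195,35),(70,83)),"lBR":((310,128),(262,68)),"lFR":((203,188),(270,213)),
"barL":((330,75),(316,70)),"barR":((425,138),(455,62)),"bar":((380,106),(385,66)),
"htop":((413,272),(714,262)),"collar":((411,388),(685,262))}
R={}
for k,(a,b) in P.items():
    X,e=tri(S,s(a),T,t(b));R[k]=X;print(k,X,round(e,1))
f=np.array([plane(T,t(P["f"+k][1]),45) for k in("FL","BL","BR","FR")]);l=np.array([plane(T,t(P["l"+k][1]),59) for k in("FL","BL","BR","FR")])
for q,n in((f,"fl"),(l,"lid")):
    print(n,q.mean(0),[np.linalg.norm(q[i]-q[(i+1)%4]) for i in range(4)],[np.degrees(np.arctan2(*(q[i]-q[j])[[1,0]])) for i,j in((0,3),(1,2),(1,0),(2,3))])
f=np.array([plane(S,s(P["f"+k][0]),45) for k in("FL","BL","BR","FR")]);l=np.array([plane(S,s(P["l"+k][0]),59) for k in("FL","BL","BR","FR")])
for q,n in((f,"sfl"),(l,"slid")):
    print(n,q.mean(0),[np.linalg.norm(q[i]-q[(i+1)%4]) for i in range(4)],[np.degrees(np.arctan2(*(q[i]-q[j])[[1,0]])) for i,j in((0,3),(1,2),(1,0),(2,3))])
# handle top corners (crop reading) , base corners
for a in [(690,243),(733,243),(733,283),(697,283)]: print("h",plane(T,t(a),181+25))
for a in [(605,168),(585,300),(748,190),(728,325)]: print("base0/fork120",plane(T,t(a),5),plane(T,t(a),120))
E
```

```text
fFL [443.5 112.2  43.6] 0.1
fBL [587.9 125.9  42.5] 1.1
fBR [598.7 -46.6  45.5] 1.6
fFR [458.3 -59.7  43.9] 0.9
lFL [467.7  94.6  53.5] 5.3
lBL [564.7 102.5  60.5] 1.4
lBR [576.2 -27.7  56. ] 1.8
lFR [479.6 -36.3  56.7] 4.6
barL [566.6 -63.5 129.5] 1.5
barR [ 573.1 -153.4  134.6] 0.2
bar [ 570.9 -108.8  131.4] 1.5
htop [ 444.6 -303.5  210.3] 0.3
collar [ 446.7 -304.   122. ] 0.5
fl [522.   32.8  45. ] [np.float64(144.29718724202652), np.float64(173.30776754849006), np.float64(142.13750525570558), np.float64(172.0534345953329)] [np.float64(94.79238434792474), np.float64(94.08166855261096), np.float64(5.499791268782694), np.float64(5.0102737265549555)]
lid [520.9  33.7  59. ] [np.float64(99.42221238386874), np.float64(131.76145793057597), np.float64(99.410116387937), np.float64(131.02959957267953)] [np.float64(95.36670073443432), np.float64(95.3553302505884), np.float64(4.477865120923895), np.float64(4.055867618083137)]
sfl [521.4  31.7  45. ] [np.float64(144.4871206275291), np.float64(169.0967433532527), np.float64(141.01380043981214), np.float64(172.25385781676496)] [np.float64(95.12625630189191), np.float64(93.94277799674552), np.float64(4.828929603637565), np.float64(6.11909107098881)]
slid [521.7  30.3  59. ] [np.float64(100.92136972260238), np.float64(134.34694773914927), np.float64(93.43362067373079), np.float64(127.4635072176919)] [np.float64(96.03809425837058), np.float64(92.92470679196018), np.float64(9.57483749585621), np.float64(5.756350069464604)]
h [ 456.1 -290.1  206. ]
h [ 456.5 -316.   206. ]
h [ 432.4 -316.   206. ]
h [ 432.1 -294.3  206. ]
base0/fork120 [ 515.6 -271.5    5. ] [ 507.1 -252.7  120. ]
base0/fork120 [ 422.2 -257.7    5. ] [ 421.4 -240.   120. ]
base0/fork120 [ 501.6 -372.5    5. ] [ 494.2 -345.4  120. ]
base0/fork120 [ 406.2 -358.2    5. ] [ 406.7 -332.3  120. ]
```

The chamber is at (521.5, 32.5) with yaw 4.8°. The bar triangulates to (571, -109, 131), against (570.6, -109.9, 128) from the model. The black probe's collar is at (446.7, -304, 122) and its handle top at 210. The stand's yaw is about -8.5°. All of these fit the sizes given, so I go to a point above the bar.

>>> send_rows --increments '[{"gripper": 0.4, "delta_pos": [0, 0, 0], "turn": 0.358}, {"gripper": 0.4, "delta_pos": [0, 0, 0], "turn": 0.358}, {"gripper": 0.4, "delta_pos": [0, 0, 0], "turn": 0.358}, {"gripper": 0.4, "delta_pos": [0, 0, 0], "turn": 0.358}, {"gripper": 0.4, "delta_pos": [0, 0, 0], "turn": 0.358}, {"gripper": 0.4, "delta_pos": [0, 0, 0], "turn": 0.358}, {"gripper": 0.4, "delta_pos": [0, 0, 0], "turn": 0.358}, {"gripper": 0.4, "delta_pos": [-0.4, 0.21, 0], "turn": 0}, {"gripper": 0.4, "delta_pos": [-0.7, 0.38, 0], "turn": 0}, {"gripper": 0.4, "delta_pos": [-0.8, 0.43, 0], "turn": 0}]' --force 20

```text
time_s: 1.35
ee_pos: [204.0, 449.9, 230.7]
ee_rot: [[-0.085, 0.996, -0.0], [0.996, 0.085, -0.001], [-0.001, -0.0, -1.0]]
force: [1.2, -0.3, -0.1]
width: 51.0
gripper_force: 0.0
```

>>> send_rows --increments '[{"gripper": 0.4, "delta_pos": [-0.8, 0.43, 0], "turn": 0}, {"gripper": 0.4, "delta_pos": [-0.8, 0.43, 0], "turn": 0}, {"gripper": 0.4, "delta_pos": [-0.8, 0.43, 0], "turn": 0}, {"gripper": 0.4, "delta_pos": [-0.8, 0.43, 0], "turn": 0}, {"gripper": 0.4, "delta_pos": [-0.8, 0.43, 0], "turn": 0}, {"gripper": 0.4, "delta_pos": [-0.8, 0.43, 0], "turn": 0}, {"gripper": 0.4, "delta_pos": [-0.8, 0.43, 0], "turn": 0}, {"gripper": 0.4, "delta_pos": [-0.8, 0.43, 0], "turn": 0}, {"gripper": 0.4, "delta_pos": [-0.8, 0.43, 0], "turn": 0}, {"gripper": 0.4, "delta_pos": [-0.8, 0.43, 0], "turn": 0}, {"gripper": 0.4, "delta_pos": [-0.8, 0.43, 0], "turn": 0}, {"gripper": 0.4, "delta_pos": [0, 0, 0], "turn": 0}]'

```text
time_s: 2.85
ee_pos: [532.3, -54.5, 230.1]
ee_rot: [[-0.079, 0.997, -0.001], [0.997, 0.079, -0.0], [-0.0, -0.001, -1.0]]
force: [-1.1, 1.5, 0.1]
width: 51.0
gripper_force: 0.0
```

```bash
cat > go.py <<'E'
import sys
from h import *
np.set_printoptions(precision=3,suppress=True)
s=arm.read_state();R=np.array(s["ee_rot"]);p=s["ee_pos"]
print("t",s["time_s"],"pos",p,"head",np.degrees(np.arctan2(R[1,1],R[0,1])),"w",s["width"],"gf",s["gripper_force"],"F",s["force"],"q",s["q"])
a=list(map(float,sys.argv[1:]))
if len(a)>=3: print("units to go",R.T@(np.array(a[:3])-p)/60)
if len(a)==4: print("turn units",-np.radians(a[3]-np.degrees(np.arctan2(R[1,1],R[0,1])))/.5)
E
python3 go.py 570.6 -109.9 109 4.8
```

```text
t 2.85 pos [532.336 -54.509 230.113] head 4.551562919527729 w 51.02756505010445 gf 0.0 F [-1.059  1.546  0.103] q [-14.435  13.547  -3.44   73.041  -0.017  71.014]
units to go [-0.971  0.564  2.018]
turn units -0.008672090076566464
```

>>> send_rows --increments '[{"gripper": 0.4, "delta_pos": [-0.485, 0.28, 0], "turn": 0}, {"gripper": 0.4, "delta_pos": [-0.485, 0.28, 0], "turn": 0}, {"gripper": 0.4, "delta_pos": [0, 0, 0.5], "turn": 0}, {"gripper": 0.4, "delta_pos": [0, 0, 0.4], "turn": 0}, {"gripper": 0.4, "delta_pos": [0, 0, 0], "turn": 0}, {"gripper": 0.4, "delta_pos": [0, 0, 0], "turn": 0}]'

```text
time_s: 3.6
ee_pos: [569.3, -106.0, 178.2]
ee_rot: [[-0.085, 0.996, 0.001], [0.996, 0.085, 0.0], [-0.0, 0.001, -1.0]]
force: [-0.2, -0.2, 1.2]
width: 51.0
gripper_force: 0.0
```

```bash
python3 go.py 570.6 -109.9 109 4.8
```

```text
t 3.6 pos [ 569.277 -105.969  178.163] head 4.855319318294381 w 51.04383824723797 gf 0.0 F [-0.169 -0.202  1.215] q [-18.492  19.501  -2.678  67.793   0.011  66.653]
units to go [-0.067  0.016  1.153]
turn units 0.0019310084883913633
```

>>> send_rows --increments '[{"gripper": 0.4, "delta_pos": [-0.067, 0.016, 0.3], "turn": 0}, {"gripper": 0.4, "delta_pos": [0, 0, 0.3], "turn": 0}, {"gripper": 0.4, "delta_pos": [0, 0, 0.3], "turn": 0}, {"gripper": 0.4, "delta_pos": [0, 0, 0.25], "turn": 0}, {"gripper": 0.74, "delta_pos": [0, 0, 0], "turn": 0}, {"gripper": 0.74, "delta_pos": [0, 0, 0], "turn": 0}, {"gripper": 0.74, "delta_pos": [0, 0, 0], "turn": 0}, {"gripper": 0.74, "delta_pos": [0, 0, 0], "turn": 0}]'

```text
time_s: 4.6
ee_pos: [570.9, -110.6, 108.9]
ee_rot: [[-0.084, 0.996, 0.001], [0.996, 0.084, -0.0], [-0.0, 0.001, -1.0]]
force: [0.5, 0.5, 0.2]
width: 22.1
gripper_force: 0.0
```

```bash
python3 go.py 497 -116 109 4.8
python3 - <<'E'
from h import *
g=lambda im:np.clip(255*(im/255.)**.6,0,255).astype(np.uint8)
c=arm.get_image("side");cv2.imwrite("pics/s1.png",cv2.resize(g(c["img"][165:315,255:415]),(640,600),interpolation=cv2.INTER_CUBIC))
E
```

```text
t 4.6 pos [ 570.917 -110.61   108.877] head 4.812321997589021 w 22.091387306739726 gf 0.0 F [0.531 0.484 0.229] q [-18.875  22.218  -8.839  58.884   0.006  66.313]
units to go [ 0.014 -1.235 -0.003]
turn units 0.00043011885670244586
```

View pics/s1.png

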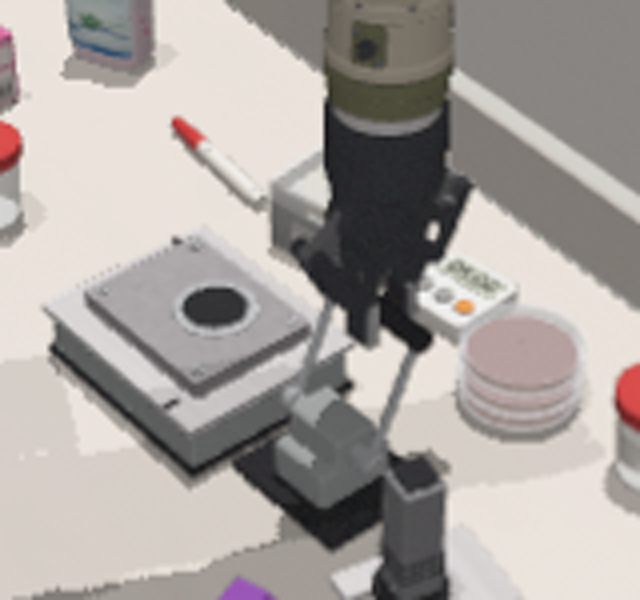

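>>> send_rows --increments '[{"gripper": 0.74, "delta_pos": [0, -0.04, 0], "turn": 0}, {"gripper": 0.74, "delta_pos": [0, -0.09, -0.037], "turn": 0}, {"gripper": 0.74, "delta_pos": [0, -0.09, -0.03], "turn": 0}, {"gripper": 0.74, "delta_pos": [0, -0.09, -0.025], "turn": 0}, {"gripper": 0.74, "delta_pos": [0, -0.09, -0.018], "turn": 0}, {"gripper": 0.74, "delta_pos": [0, -0.09, -0.013], "turn": 0}, {"gripper": 0.74, "delta_pos": [0, -0.09, -0.008], "turn": 0}, {"gripper": 0.74, "delta_pos": [0, -0.09, -0.002], "turn": 0}, {"gripper": 0.74, "delta_pos": [0, -0.09, 0.002], "turn": 0}, {"gripper": 0.74, "delta_pos": [0, -0.09, 0.008], "turn": 0}, {"gripper": 0.74, "delta_pos": [0, -0.09, 0.013], "turn": 0}, {"gripper": 0.74, "delta_pos": [0, -0.09, 0.018], "turn": 0}]'

```text
time_s: 6.15
ee_pos: [512.5, -116.5, 116.4]
ee_rot: [[-0.084, 0.996, 0.009], [0.996, 0.084, -0.002], [-0.002, 0.009, -1.0]]
force: [7.8, 1.3, 5.3]
width: 22.4
gripper_force: 4.0
```

>>> send_rows --increments '[{"gripper": 0.74, "delta_pos": [0, -0.09, 0.025], "turn": 0}, {"gripper": 0.74, "delta_pos": [0, -0.09, 0.03], "turn": 0}, {"gripper": 0.74, "delta_pos": [0, -0.07, 0.02], "turn": 0}, {"gripper": 0.74, "delta_pos": [0, 0, 0], "turn": 0}, {"gripper": 0.74, "delta_pos": [0, 0, 0], "turn": 0}]'

```text
time_s: 6.78
ee_pos: [497.9, -117.9, 112.0]
ee_rot: [[-0.084, 0.996, 0.009], [0.996, 0.084, -0.002], [-0.002, 0.009, -1.0]]
force: [8.5, 0.1, 5.1]
width: 22.1
gripper_force: 4.2
```

```bash
python3 go.py 497 -116 109 4.8
python3 - <<'E'
from h import *
g=lambda im:np.clip(255*(im/255.)**.6,0,255).astype(np.uint8)
c=arm.get_image("side");cv2.imwrite("pics/s2.png",cv2.resize(g(c["img"][165:315,255:415]),(640,600),interpolation=cv2.INTER_CUBIC))
E
```

```text
t 6.775 pos [ 497.909 -117.871  111.962] head 4.8272838592947265 w 22.080315225217984 gf 4.198360741138458 F [8.517 0.071 5.075] q [-22.38   14.566 -19.357  55.55    0.112  62.793]
units to go [ 0.032 -0.013  0.049]
turn units 0.0009523863546876761
```

View pics/s2.png

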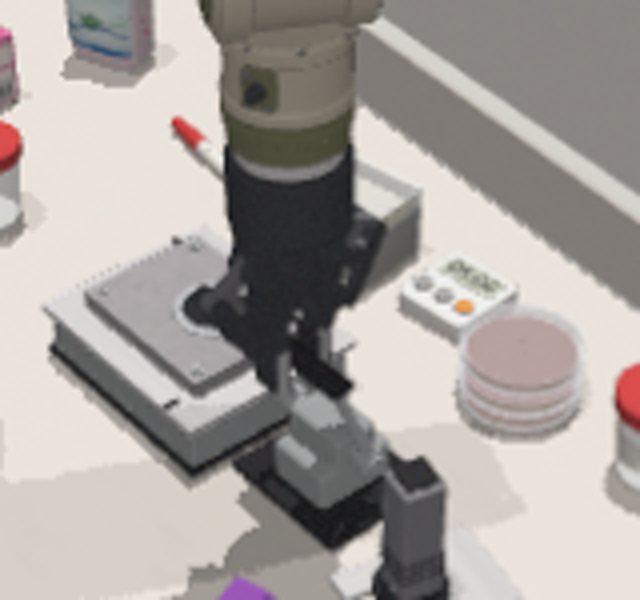

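>>> send_rows --increments '[{"gripper": 0.74, "delta_pos": [0, -0.04, 0.025], "turn": 0}, {"gripper": 0.74, "delta_pos": [0, -0.03, 0.02], "turn": 0}, {"gripper": 0.74, "delta_pos": [0, 0, 0], "turn": 0}, {"gripper": 0.74, "delta_pos": [0, 0, 0], "turn": 0}, {"gripper": 0.74, "delta_pos": [0, 0, 0], "turn": 0}]'

```text
time_s: 7.45
ee_pos: [494.0, -118.4, 109.3]
ee_rot: [[-0.084, 0.996, 0.01], [0.996, 0.084, -0.002], [-0.003, 0.009, -1.0]]
force: [9.0, 1.9, 5.2]
width: 22.5
gripper_force: 4.3
```

>>> send_rows --increments '[{"gripper": 0.74, "delta_pos": [0, -0.04, 0.01], "turn": 0}, {"gripper": 0.74, "delta_pos": [0, 0, 0], "turn": 0}, {"gripper": 0.74, "delta_pos": [0, 0, 0], "turn": 0}]'

```text
time_s: 7.82
ee_pos: [493.4, -118.5, 109.1]
ee_rot: [[-0.085, 0.996, 0.013], [0.996, 0.085, -0.002], [-0.003, 0.013, -1.0]]
force: [13.1, 2.4, 4.7]
width: 22.3
gripper_force: 6.6
```

>>> send_rows --increments '[{"gripper": 0.74, "delta_pos": [0, 0.04, 0], "turn": 0}, {"gripper": 0.74, "delta_pos": [0, 0.07, -0.028], "turn": 0}, {"gripper": 0.74, "delta_pos": [0, 0.07, -0.026], "turn": 0}, {"gripper": 0.74, "delta_pos": [0, 0.07, -0.022], "turn": 0}, {"gripper": 0.74, "delta_pos": [0, 0.07, -0.018], "turn": 0}, {"gripper": 0.74, "delta_pos": [0, 0.07, -0.015], "turn": 0}, {"gripper": 0.74, "delta_pos": [0, 0.07, -0.011], "turn": 0}, {"gripper": 0.74, "delta_pos": [0, 0.07, -0.008], "turn": 0}, {"gripper": 0.74, "delta_pos": [0, 0.07, -0.005], "turn": 0}, {"gripper": 0.74, "delta_pos": [0, 0.07, 0], "turn": 0}, {"gripper": 0.74, "delta_pos": [0, 0.07, 0.003], "turn": 0}, {"gripper": 0.74, "delta_pos": [0, 0.07, 0.006], "turn": 0}]'

```text
time_s: 9.32
ee_pos: [537.1, -114.1, 113.8]
ee_rot: [[-0.084, 0.996, 0.003], [0.997, 0.084, -0.001], [-0.001, 0.003, -1.0]]
force: [6.4, -0.7, -3.3]
width: 22.6
gripper_force: 2.8
```

>>> send_rows --increments '[{"gripper": 0.74, "delta_pos": [0, 0.07, 0.009], "turn": 0}, {"gripper": 0.74, "delta_pos": [0, 0.07, 0.013], "turn": 0}, {"gripper": 0.74, "delta_pos": [0, 0.07, 0.017], "turn": 0}, {"gripper": 0.74, "delta_pos": [0, 0.07, 0.02], "turn": 0}, {"gripper": 0.74, "delta_pos": [0, 0.07, 0.024], "turn": 0}, {"gripper": 0.74, "delta_pos": [0, 0.06, 0.024], "turn": 0}, {"gripper": 0.74, "delta_pos": [0, 0.05, 0.02], "turn": 0}, {"gripper": 0.74, "delta_pos": [0, 0.04, 0], "turn": 0}, {"gripper": 0.74, "delta_pos": [0, 0, 0], "turn": 0}, {"gripper": 0.74, "delta_pos": [0, 0, 0], "turn": 0}]'

```text
time_s: 10.58
ee_pos: [565.4, -110.5, 105.6]
ee_rot: [[-0.084, 0.996, -0.001], [0.996, 0.084, 0.001], [0.001, -0.001, -1.0]]
force: [2.8, 0.5, -2.1]
width: 22.1
gripper_force: 1.7
```

```bash
python3 go.py 570.6 -109.9 109 4.8
```

```text
t 10.575 pos [ 565.433 -110.492  105.642] head 4.830148427289238 w 22.053895839496885 gf 1.7008410394191742 F [ 2.798  0.536 -2.066] q [-19.054  21.888  -9.828  58.329   0.029  66.116]
units to go [ 0.003  0.087 -0.056]
turn units 0.0010523786409906335
```

>>> send_rows --increments '[{"gripper": 0.74, "delta_pos": [0, 0.03, 0], "turn": 0}, {"gripper": 0.74, "delta_pos": [0, 0.03, 0], "turn": 0}, {"gripper": 0.74, "delta_pos": [0, 0.03, 0], "turn": 0}, {"gripper": 0.74, "delta_pos": [0, 0.0, 0], "turn": 0}, {"gripper": 0.74, "delta_pos": [0, 0.0, 0], "turn": 0}, {"gripper": 0.74, "delta_pos": [0, 0.0, 0], "turn": 0}]'

```text
time_s: 11.32
ee_pos: [571.0, -110.5, 105.8]
ee_rot: [[-0.084, 0.996, -0.0], [0.996, 0.084, 0.0], [0.0, -0.0, -1.0]]
force: [-0.1, 0.3, 0.6]
width: 22.0
gripper_force: 0.0
```

```bash
python3 go.py 570.6 -109.9 230 81.5
```

```text
t 11.325 pos [ 570.987 -110.452  105.808] head 4.80858844302948 w 21.995134475303196 gf 0.0 F [-0.074  0.315  0.589] q [-18.857  22.414  -9.005  58.594   0.004  66.335]
units to go [ 0.01  -0.006 -2.07 ]
turn units -2.677035279342333
```

>>> send_rows --increments '[{"gripper": 0.4, "delta_pos": [0, 0, 0], "turn": 0}, {"gripper": 0.4, "delta_pos": [0, 0, 0], "turn": 0}, {"gripper": 0.4, "delta_pos": [0, 0, 0], "turn": 0}, {"gripper": 0.4, "delta_pos": [0, 0, -0.3], "turn": 0}, {"gripper": 0.4, "delta_pos": [0, 0, -0.6], "turn": 0}, {"gripper": 0.4, "delta_pos": [0, 0, -0.7], "turn": 0}, {"gripper": 0.4, "delta_pos": [0, 0, -0.7], "turn": 0}, {"gripper": 0.4, "delta_pos": [0, 0, -0.7], "turn": 0}]'

```text
time_s: 12.32
ee_pos: [571.0, -110.4, 287.2]
ee_rot: [[-0.084, 0.996, 0.0], [0.996, 0.084, 0.0], [-0.0, 0.0, -1.0]]
force: [0.0, -0.3, -0.1]
width: 51.3
gripper_force: 0.0
```

Run:
```python
from m import *
g=lambda im:np.clip(255*(im/255.)**.5,0,255).astype(np.uint8)
a=cv2.resize(g(T["img"][240:296,404:460]),(560,560),interpolation=cv2.INTER_CUBIC)
cv2.imwrite("pics/ht.png",a)
```

```text
(no output)
```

View pics/ht.png

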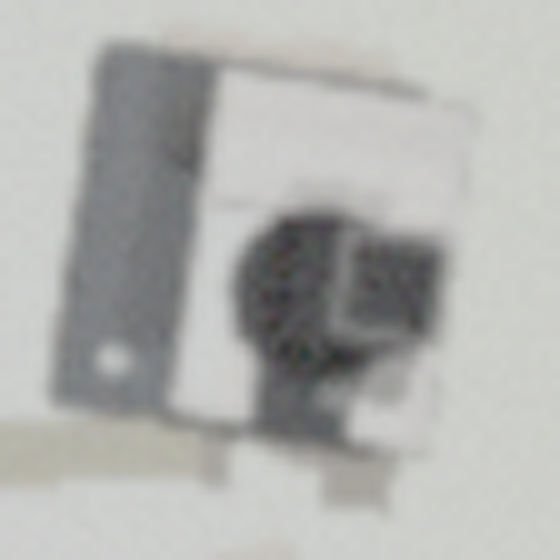

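The crop shows the black handle top centred at crop (391,285), with edges parallel to the stand at about -8°. The grasp heading is therefore 81.7°.

>>> send_rows --increments '[{"gripper": 0.3, "delta_pos": [0, 0, 0], "turn": -0.335}, {"gripper": 0.3, "delta_pos": [0, 0, 0], "turn": -0.335}, {"gripper": 0.3, "delta_pos": [0, 0, 0], "turn": -0.335}, {"gripper": 0.3, "delta_pos": [0, 0, 0], "turn": -0.335}, {"gripper": 0.3, "delta_pos": [0, 0, 0], "turn": -0.335}, {"gripper": 0.3, "delta_pos": [0, 0, 0], "turn": -0.335}, {"gripper": 0.3, "delta_pos": [0, 0, 0], "turn": -0.335}, {"gripper": 0.3, "delta_pos": [0, 0, 0], "turn": -0.335}, {"gripper": 0.3, "delta_pos": [0, 0, 0], "turn": 0}]'

```text
time_s: 13.45
ee_pos: [571.1, -110.4, 285.8]
ee_rot: [[-0.989, 0.148, 0.0], [0.148, 0.989, 0.0], [0.0, 0.0, -1.0]]
force: [-0.4, -0.2, 0.3]
width: 59.8
gripper_force: 0.0
```

>>> send_rows --increments '[{"gripper": 0.3, "delta_pos": [0.2, -0.44, 0], "turn": 0}, {"gripper": 0.3, "delta_pos": [0.3, -0.65, 0], "turn": 0}, {"gripper": 0.3, "delta_pos": [0.3, -0.65, 0], "turn": 0}, {"gripper": 0.3, "delta_pos": [0.3, -0.65, 0], "turn": 0}, {"gripper": 0.3, "delta_pos": [0.3, -0.65, 0], "turn": 0}, {"gripper": 0.3, "delta_pos": [0.2, -0.45, 0], "turn": 0}, {"gripper": 0.3, "delta_pos": [0, 0, 0], "turn": 0}, {"gripper": 0.3, "delta_pos": [0, 0, 0], "turn": 0}]'

```text
time_s: 14.45
ee_pos: [445.7, -303.3, 285.8]
ee_rot: [[-0.989, 0.148, 0.0], [0.148, 0.989, 0.0], [-0.0, 0.0, -1.0]]
force: [-0.1, -0.5, 0.0]
width: 59.7
gripper_force: 0.0
```

```bash
python3 go.py 445.5 -303.7 156 81.7
```

```text
t 14.45 pos [ 445.665 -303.262  285.811] head 81.48589293586103 w 59.669257719296716 gf 0.0 F [-0.099 -0.54   0.024] q [-42.784  13.386   4.114  80.738   0.027 -34.27 ]
units to go [ 0.002 -0.009  2.164]
turn units -0.0074737464420074695
```

>>> send_rows --increments '[{"gripper": 0.3, "delta_pos": [0, 0, 0.4], "turn": 0}, {"gripper": 0.3, "delta_pos": [0, 0, 0.5], "turn": 0}, {"gripper": 0.3, "delta_pos": [0, 0, 0.5], "turn": 0}, {"gripper": 0.3, "delta_pos": [0, 0, 0.4], "turn": 0}, {"gripper": 0.3, "delta_pos": [0, 0, 0.36], "turn": 0}, {"gripper": 0.3, "delta_pos": [0, 0, 0], "turn": 0}]' --force 40

```text
time_s: 15.2
ee_pos: [445.2, -301.5, 154.6]
ee_rot: [[-0.989, 0.145, -0.003], [0.145, 0.989, 0.003], [0.003, 0.002, -1.0]]
force: [0.4, 0.2, 0.2]
width: 59.7
gripper_force: 0.0
```

>>> send_rows --increments '[{"gripper": 0.6, "delta_pos": [0, 0, 0], "turn": 0}, {"gripper": 0.66, "delta_pos": [0, 0, 0], "turn": 0}, {"gripper": 0.7, "delta_pos": [0, 0, 0], "turn": 0}, {"gripper": 0.75, "delta_pos": [0, 0, 0], "turn": 0}, {"gripper": 0.85, "delta_pos": [0, 0, 0], "turn": 0}, {"gripper": 1, "delta_pos": [0, 0, 0], "turn": 0}, {"gripper": 1, "delta_pos": [0, 0, 0], "turn": 0}]'

```text
time_s: 16.08
ee_pos: [446.2, -304.0, 157.4]
ee_rot: [[-0.989, 0.146, 0.002], [0.146, 0.989, -0.001], [-0.002, -0.001, -1.0]]
force: [0.2, 0.6, 5.4]
width: 25.6
gripper_force: 39.8
```

```bash
python3 go.py 445.5 -303.7 156 81.7
```

```text
t 16.075 pos [ 446.243 -303.978  157.394] head 81.58190328521466 w 25.644242924376407 gf 39.79237139225006 F [0.222 0.591 5.41 ] q [-42.806  15.888 -10.736  63.245   0.041 -34.388]
units to go [0.013 0.003 0.023]
turn units -0.004122353017585633
```

>>> send_rows --increments '[{"gripper": 1, "delta_pos": [0, 0, -0.1], "turn": 0}, {"gripper": 1, "delta_pos": [0, 0, -0.3], "turn": 0}, {"gripper": 1, "delta_pos": [0, 0, -0.4], "turn": 0}, {"gripper": 1, "delta_pos": [0, 0, -0.5], "turn": 0}, {"gripper": 1, "delta_pos": [0, 0, -0.5], "turn": 0}, {"gripper": 1, "delta_pos": [0, 0, -0.3], "turn": 0}, {"gripper": 1, "delta_pos": [0, 0, 0], "turn": 0}]'

```text
time_s: 16.95
ee_pos: [445.9, -304.1, 283.4]
ee_rot: [[-0.989, 0.146, 0.002], [0.146, 0.989, -0.002], [-0.002, -0.001, -1.0]]
force: [-0.1, -0.0, -2.0]
width: 25.4
gripper_force: 39.5
```

```bash
cat > seam.py <<'E'
import numpy as np
a=np.radians(4.8);c,s=np.cos(a),np.sin(a);Rz=np.array([[c,-s,0],[s,c,0],[0,0,1]]);C=np.array([521.5,32.5,0])
SEAM=np.array([(-55,y,50) for y in(-58,-27,4,36,70)]+[(x,70,50) for x in(-21,12,45)],float)
W=lambda p:C+Rz@np.array(p,float)
E
python3 - <<'E'
from seam import *
print(np.array([W(p) for p in SEAM]).round(1)); print(W((-66,-58,127+62)))
E
python3 go.py 460.5 -30.8 190 81.6
```

```text
[[471.5 -29.9  50. ]
 [469.    1.   50. ]
 [466.4  31.9  50. ]
 [463.7  63.8  50. ]
 [460.8  97.7  50. ]
 [494.7 100.5  50. ]
 [527.6 103.3  50. ]
 [560.5 106.   50. ]]
[460.5847862 -30.8193235 189.       ]
t 16.95 pos [ 445.922 -304.074  283.434] head 81.579713770236 w 25.390563235884176 gf 39.489367604255676 F [-0.098 -0.004 -1.978] q [-42.812  13.35    3.738  80.257  -0.004 -34.392]
units to go [0.429 4.543 1.55 ]
turn units -0.0007081230043956308
```

>>> send_rows --increments '[{"gripper": 1, "delta_pos": [0.03, 0.3, 0], "turn": 0}, {"gripper": 1, "delta_pos": [0.05, 0.55, 0], "turn": 0}, {"gripper": 1, "delta_pos": [0.06, 0.65, 0], "turn": 0}, {"gripper": 1, "delta_pos": [0.06, 0.65, 0], "turn": 0}, {"gripper": 1, "delta_pos": [0.06, 0.65, 0], "turn": 0}, {"gripper": 1, "delta_pos": [0.06, 0.65, 0], "turn": 0}, {"gripper": 1, "delta_pos": [0.06, 0.59, 0], "turn": 0}, {"gripper": 1, "delta_pos": [0.05, 0.5, 0], "turn": 0}, {"gripper": 1, "delta_pos": [0, 0, 0.4], "turn": 0}, {"gripper": 1, "delta_pos": [0, 0, 0.5], "turn": 0}, {"gripper": 1, "delta_pos": [0, 0, 0.3], "turn": 0}, {"gripper": 1, "delta_pos": [0, 0, 0], "turn": 0}]'

```text
time_s: 18.45
ee_pos: [457.4, -29.0, 207.9]
ee_rot: [[-0.989, 0.146, -0.005], [0.146, 0.989, 0.002], [0.005, 0.001, -1.0]]
force: [-0.2, -0.1, -0.3]
width: 25.5
gripper_force: 39.6
```

```bash
python3 go.py 460.5 -30.8 190 81.6
python3 - <<'E'
from h import *
import pickle
g=lambda im:np.clip(255*(im/255.)**.6,0,255).astype(np.uint8)
p=arm.read_state()["ee_pos"];tip=p-[0,0,127.4]
D={n:arm.get_image(n) for n in("side","top")};pickle.dump(D,open("d1.pkl","wb"))
o=[]
for n in D:
    q=proj(D[n],tip)[0];x,y=(q-20).astype(int);print(n,q,x,y)
    o.append(cv2.resize(g(D[n]["img"][y-10:y+45,x-0:x+40]),(400,550),interpolation=cv2.INTER_CUBIC))
cv2.imwrite("pics/tip.png",np.hstack(o))
E
```

```text
t 18.45 pos [457.407 -29.026 207.893] head 81.63087706002179 w 25.495918768023053 gf 39.62339758872986 F [-0.176 -0.142 -0.284] q [-13.694   5.848 -15.947  68.521   0.016  -5.325]
units to go [-0.057 -0.022  0.298]
turn units 0.0010778127214324355
side [295.46366158 256.62689541] 275 236
top [323.10103446 263.10792098] 303 243
```

View pics/tip.png

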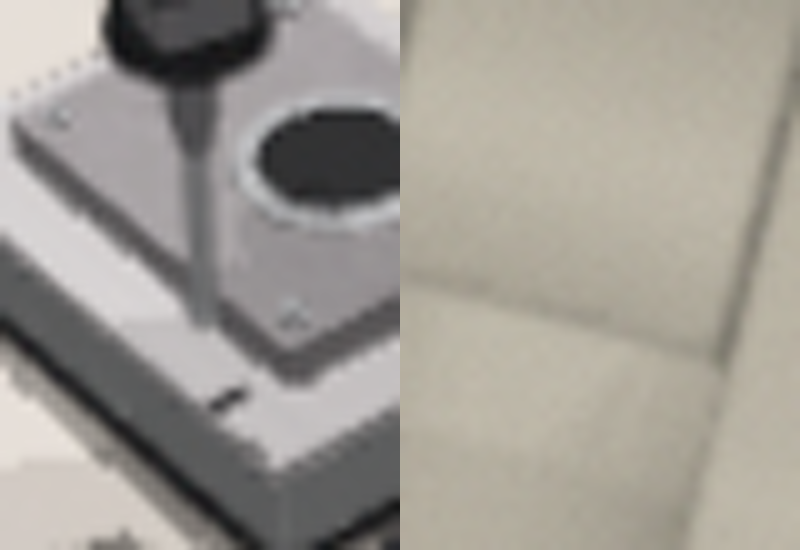

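The tip in the side view is at about (294.9, 256.2), against a prediction of (295.5, 256.6), so it lies within about 1.3 mm of where I expected. The start tick is right below it. Next I lower it towards seam point 1.

```bash
python3 go.py 465.9 -30.5 181 81.6
```

```text
t 18.55 pos [459.266 -29.732 210.107] head 81.61526482154864 w 25.68067994398898 gf 39.633302092552185 F [ 0.472  1.071 -0.625] q [-13.723   5.784 -15.703  68.572   0.012  -5.338]
units to go [-0.112  0.003  0.485]
turn units 0.0005328427915063247
```

>>> send_rows --increments '[{"gripper": 1, "delta_pos": [-0.055, 0, 0.1], "turn": 0}, {"gripper": 1, "delta_pos": [-0.055, 0, 0.1], "turn": 0}, {"gripper": 1, "delta_pos": [0, 0, 0.1], "turn": 0}, {"gripper": 1, "delta_pos": [0, 0, 0.1], "turn": 0}, {"gripper": 1, "delta_pos": [0, 0, 0.08], "turn": 0}, {"gripper": 1, "delta_pos": [0, 0, 0], "turn": 0}, {"gripper": 1, "delta_pos": [0, 0, 0], "turn": 0}]'

```text
time_s: 19.42
ee_pos: [466.5, -31.3, 181.5]
ee_rot: [[-0.989, 0.146, 0.0], [0.146, 0.989, 0.0], [-0.0, 0.0, -1.0]]
force: [-0.7, 0.1, 0.0]
width: 25.5
gripper_force: 39.7
```

>>> send_rows --increments '[{"gripper": 1, "delta_pos": [0, 0, 0.03], "turn": 0}, {"gripper": 1, "delta_pos": [0, 0, 0.03], "turn": 0}, {"gripper": 1, "delta_pos": [0, 0, 0], "turn": 0}, {"gripper": 1, "delta_pos": [0, 0, 0], "turn": 0}]'

```text
time_s: 19.92
ee_pos: [466.4, -31.3, 177.8]
ee_rot: [[-0.989, 0.146, 0.0], [0.146, 0.989, 0.0], [-0.0, 0.0, -1.0]]
force: [0.2, 0.3, -1.3]
width: 25.7
gripper_force: 39.7
```

```bash
python3 go.py 472.8 -29.9 176 81.6
```

```text
t 19.925 pos [466.401 -31.282 177.846] head 81.5882272025521 w 25.737681294762698 gf 39.680877327919006 F [ 0.228  0.276 -1.268] q [-13.693   7.516 -18.361  64.12    0.003  -5.281]
units to go [-0.102  0.038  0.031]
turn units -0.0004109481552721187
```

>>> send_rows --increments '[{"gripper": 1, "delta_pos": [0, 0, 0.015], "turn": 0}, {"gripper": 1, "delta_pos": [0, 0, 0.015], "turn": 0}, {"gripper": 1, "delta_pos": [0, 0, 0], "turn": 0}, {"gripper": 1, "delta_pos": [0, 0, 0], "turn": 0}]'

```text
time_s: 20.42
ee_pos: [466.7, -31.4, 176.9]
ee_rot: [[-0.989, 0.146, 0.001], [0.146, 0.989, -0.0], [-0.001, -0.0, -1.0]]
force: [-0.1, 0.1, 4.1]
width: 25.7
gripper_force: 40.7
```

>>> send_rows --increments '[{"gripper": 1, "delta_pos": [-0.03, 0.02, 0], "turn": 0}, {"gripper": 1, "delta_pos": [-0.03, 0.01, 0], "turn": 0}, {"gripper": 1, "delta_pos": [0, 0, 0], "turn": 0}, {"gripper": 1, "delta_pos": [0, 0, 0], "turn": 0}]'

```text
time_s: 20.92
ee_pos: [469.8, -30.8, 176.8]
ee_rot: [[-0.989, 0.147, -0.0], [0.147, 0.989, -0.002], [0.0, -0.002, -1.0]]
force: [-3.1, -1.9, 6.0]
width: 25.2
gripper_force: 40.6
```

```bash
python3 go.py 472.8 -29.9 176 81.6
```

```text
t 20.925 pos [469.791 -30.806 176.761] head 81.56963633760259 w 25.240884240876625 gf 40.554020404815674 F [-3.095 -1.946  6.001] q [-13.453   7.929 -18.033  64.035  -0.127  -5.023]
units to go [-0.047  0.022  0.013]
turn units -0.00105989176359745
```

>>> send_rows --increments '[{"gripper": 1, "delta_pos": [-0.025, 0.01, -0.01], "turn": 0}, {"gripper": 1, "delta_pos": [-0.02, 0, 0], "turn": 0}, {"gripper": 1, "delta_pos": [0, 0, 0], "turn": 0}, {"gripper": 1, "delta_pos": [0, 0, 0], "turn": 0}]'

```text
time_s: 21.42
ee_pos: [472.9, -29.8, 176.8]
ee_rot: [[-0.989, 0.146, -0.0], [0.146, 0.989, 0.0], [0.0, 0.0, -1.0]]
force: [-2.7, -0.6, 6.4]
width: 25.9
gripper_force: 40.4
```

```bash
python3 go.py 472.8 -29.9 176 81.6
python3 - <<'E'
from h import *
import pickle
g=lambda im:np.clip(255*(im/255.)**.6,0,255).astype(np.uint8)
c=arm.get_image("side")
cv2.imwrite("pics/tip2.png",cv2.resize(g(c["img"][235:290,270:330]),(600,550),interpolation=cv2.INTER_CUBIC))
E
```

```text
t 21.425 pos [472.902 -29.803 176.767] head 81.59356672856893 w 25.908874925178086 gf 40.42694449424744 F [-2.688 -0.572  6.409] q [-13.327   8.253 -17.648  64.104   0.001  -4.92 ]
units to go [ 0.001 -0.002  0.013]
turn units -0.0002245635362931
```

View pics/tip2.png

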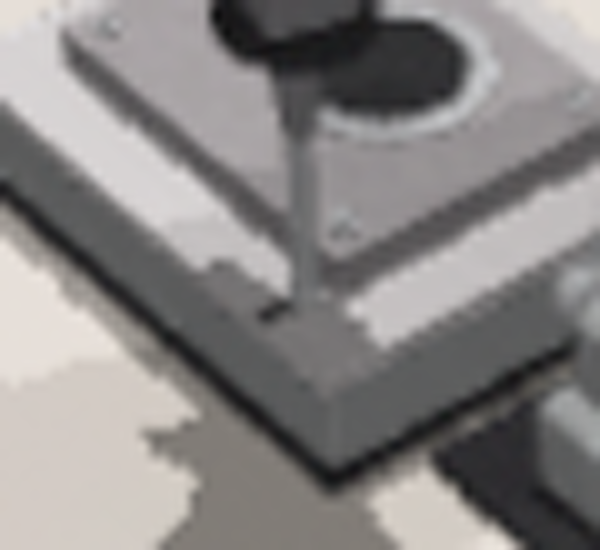

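>>> send_rows --increments '[{"gripper": 1, "delta_pos": [-0.02, 0, 0], "turn": 0}, {"gripper": 1, "delta_pos": [-0.01, 0, 0], "turn": 0}, {"gripper": 1, "delta_pos": [0, 0, 0], "turn": 0}, {"gripper": 1, "delta_pos": [0, 0, 0], "turn": 0}]'

```text
time_s: 21.98
ee_pos: [474.7, -30.1, 176.7]
ee_rot: [[-0.989, 0.146, -0.0], [0.146, 0.989, -0.0], [0.0, -0.0, -1.0]]
force: [-2.7, -0.2, 5.7]
width: 25.6
gripper_force: 40.4
```

```bash
python3 go.py 472.8 -29.9 176 81.6
```

```text
t 21.975 pos [474.67  -30.116 176.688] head 81.58978309174256 w 25.595814773486275 gf 40.37718415260315 F [-2.719 -0.25   5.745] q [-13.31    8.449 -17.426  64.131  -0.005  -4.9  ]
units to go [ 0.031 -0.001  0.011]
turn units -0.0003566373769328216
```

Run:
```python
from h import *
import pickle
from m import S
from seam import *
for X in ([472.9,-29.8,50],[471.6,-29.8,50],[469.6,-29.8,50],[471.6,-29.8,45],W((-72,-58,45)),W((-50,-58,45)),W((-50,-65,45)),W((-50,-65,59)),W((-72,-87,45))):
    print((proj(S,X)[0]-[270,235]+.5)*10)
c=arm.get_image("side")["img"][255:272,290:310]
print(cv2.cvtColor(c,cv2.COLOR_BGR2GRAY))
```

```text
[316.5312435 287.48725  ]
[312.39498691 289.38412325]
[306.02469314 292.30547809]
[313.21213606 303.43718022]
[262.02059881 331.55862765]
[328.18643513 295.59536883]
[344.25341921 309.05719672]
[342.16909199 269.51137732]
[328.91780585 388.87028769]
[[186 172 116  58  43  39  52  88  92  67  63  74 106 108 109 100 103 103
  102 102]
 [174 164 168  91  55  43  41  44  60  65  62  70 106 118 121 100 101 100
  101 101]
 [159 157 158 148  91  56  44  40  45  58  62  71 104  95  85 113 105 103
  101  96]
 [162 160 159 158 147  98  85  42  44  54  62  71  96  71  83  78 102  96
   88  53]
 [162 162 161 158 158 159 147  82  53  54  63  69  97 103 102  96  84  53
   44  43]
 [157 146 147 144 146 158 160 149  90  55  62  53  54  87  84  60  43  44
   43  44]
 [133  69  70  71  93 147 159 160 143  64  61  54  42  39  42  43  44  44
   48  62]
 [ 69  68  69  70  71  92 147 159 145  75  62  53  38  40  44  42  47  62
   95 118]
 [ 62  69  68  70  70  71  92 144 128  67  64  59  53  47  46  46  70 119
  163 162]
 [ 49  61  68  68  70  70  70  62  52  64  70  73  88  63  68  88 119 162
  162 163]
 [ 47  49  58  67  70  64  54  28  25  51  65  63  64  72  94 151 162 163
  162 162]
 [ 46  44  41  55  60  50  17  24  46  51  66  70  70  71  70  94 151 163
  162 162]
 [ 45  46  46  48  55  59  45  52  70  72  71  71  69  70  69  71  95 151
  163 163]
 [ 45  45  45  45  48  57  62  71  68  70  71  71  72  70  70  69  71 100
  160 153]
 [ 42  46  46  45  47  48  52  62  69  67  69  71  71  71  70  69  70  94
  132  86]
 [ 26  42  46  45  45  46  47  52  60  68  67  68  71  71  72  72  71  75
   70  62]
 [ 10  27  42  46  45  46  46  46  47  61  69  68  71  70  73  78  70  67
   67  48]]
```

>>> send_rows --increments '[{"gripper": 1, "delta_pos": [0, 0, -0.015], "turn": 0}, {"gripper": 1, "delta_pos": [0, 0, 0], "turn": 0}, {"gripper": 1, "delta_pos": [0, 0, 0], "turn": 0}, {"gripper": 1, "delta_pos": [0, 0, 0], "turn": 0}]' --force 100

```text
time_s: 22.52
ee_pos: [474.8, -30.0, 177.3]
ee_rot: [[-0.989, 0.146, -0.0], [0.146, 0.989, 0.0], [0.0, 0.0, -1.0]]
force: [-0.2, -0.3, -0.7]
width: 24.6
gripper_force: 98.0
```

>>> send_rows --increments '[{"gripper": 1, "delta_pos": [-0.03, 0, 0], "turn": 0}, {"gripper": 1, "delta_pos": [0, 0, 0], "turn": 0}, {"gripper": 1, "delta_pos": [0, 0, 0], "turn": 0}]'

```text
time_s: 22.9
ee_pos: [476.5, -30.4, 177.5]
ee_rot: [[-0.989, 0.146, -0.0], [0.146, 0.989, 0.0], [0.0, 0.0, -1.0]]
force: [-0.7, -0.5, -1.1]
width: 25.0
gripper_force: 98.0
```

```bash
python3 go.py 472.8 -29.9 176 81.6;  python3 - <<'E'
from h import *
c=arm.get_image("side")["img"][255:268,294:310]
print(cv2.cvtColor(c,cv2.COLOR_BGR2GRAY))
E
```

```text
t 22.9 pos [476.548 -30.352 177.476] head 81.58738281910439 w 25.018884571323877 gf 97.97910690307617 F [-0.719 -0.52  -1.131] q [-13.293   8.623 -17.103  64.278   0.007  -4.881]
units to go [ 0.063 -0.002  0.025]
turn units -0.00044042269789600004
[[ 41  40  52  87 101  96  60  63  76 108 109 100 102 102 102 102]
 [ 54  42  41  44  69  90  62  62  79 119 120 100 102 101 101 102]
 [ 90  55  45  40  46  57  61  63  75  95  85 112 105 103 101  95]
 [147  98  86  43  41  46  62  63  64  71  83  77 102  96  88  54]
 [158 159 147  82  50  49  69  62  70  93  92  96  84  54  42  44]
 [147 159 160 149  90  57  67  60  49  45  49  59  43  44  43  43]
 [ 92 143 146 160 148  92  61  61  48  40  42  42  43  44  48  62]
 [ 71  71  91 146 158 138  61  62  51  41  44  42  48  63  95 118]
 [ 70  71  72  91 138 108  63  65  55  43  47  45  71 119 163 162]
 [ 71  71  70  63  64  69  62  67  61  60  69  88 119 162 163 163]
 [ 69  63  54  27  17  26  52  62  64  71  95 148 150 161 162 162]
 [ 61  49  18  25  46  53  71  70  70  70  70  71  94 151 161 162]
 [ 55  59  46  52  69  71  71  71  69  69  69  71  71  95 151 164]]
```

>>> send_rows --increments '[{"gripper": 1, "delta_pos": [-0.025, 0, 0.004], "turn": 0}, {"gripper": 1, "delta_pos": [0, 0, 0], "turn": 0}, {"gripper": 1, "delta_pos": [0, 0, 0], "turn": 0}]'

```text
time_s: 23.32
ee_pos: [477.8, -30.5, 177.2]
ee_rot: [[-0.989, 0.146, -0.0], [0.146, 0.989, 0.0], [0.0, 0.0, -1.0]]
force: [-1.0, 1.1, -0.2]
width: 25.0
gripper_force: 98.0
```

>>> send_rows --increments '[{"gripper": 1, "delta_pos": [-0.02, 0, 0.004], "turn": 0}, {"gripper": 1, "delta_pos": [0, 0, 0], "turn": 0}, {"gripper": 1, "delta_pos": [0, 0, 0], "turn": 0}]'

```text
time_s: 23.7
ee_pos: [478.7, -30.7, 177.0]
ee_rot: [[-0.989, 0.146, -0.001], [0.146, 0.989, 0.0], [0.001, 0.0, -1.0]]
force: [-3.3, 0.7, 2.8]
width: 25.0
gripper_force: 98.1
```

>>> send_rows --increments '[{"gripper": 1, "delta_pos": [0.015, 0.065, 0], "turn": 0}, {"gripper": 1, "delta_pos": [0.015, 0.065, 0], "turn": 0}, {"gripper": 1, "delta_pos": [0.015, 0.065, 0], "turn": 0}, {"gripper": 1, "delta_pos": [0.016, 0.065, 0], "turn": 0}, {"gripper": 1, "delta_pos": [0.015, 0.065, 0], "turn": 0}, {"gripper": 1, "delta_pos": [0.015, 0.065, 0], "turn": 0}, {"gripper": 1, "delta_pos": [0.015, 0.065, 0], "turn": 0}, {"gripper": 1, "delta_pos": [0.016, 0.065, 0], "turn": 0}]'

```text
time_s: 24.7
ee_pos: [476.3, 0.0, 177.0]
ee_rot: [[-0.989, 0.147, -0.001], [0.147, 0.989, -0.003], [0.0, -0.004, -1.0]]
force: [-3.5, -4.3, 2.1]
width: 24.9
gripper_force: 98.3
```

```bash
python3 go.py 476 1 177
```

```text
t 24.7 pos [476.285   0.036 177.034] head 81.5494702414202 w 24.948237455079628 gf 98.27583432197571 F [-3.484 -4.301  2.132] q [ -9.535   8.523 -17.288  64.189  -0.203  -1.085]
units to go [0.007 0.015 0.001]
```

>>> send_rows --increments '[{"gripper": 1, "delta_pos": [0.015, 0.065, 0], "turn": 0}, {"gripper": 1, "delta_pos": [0.015, 0.065, 0], "turn": 0}, {"gripper": 1, "delta_pos": [0.015, 0.065, 0], "turn": 0}, {"gripper": 1, "delta_pos": [0.016, 0.065, 0], "turn": 0}, {"gripper": 1, "delta_pos": [0.015, 0.065, 0], "turn": 0}, {"gripper": 1, "delta_pos": [0.015, 0.065, 0], "turn": 0}, {"gripper": 1, "delta_pos": [0.015, 0.065, 0], "turn": 0}, {"gripper": 1, "delta_pos": [0.016, 0.065, 0], "turn": 0}, {"gripper": 1, "delta_pos": [0.015, 0.065, 0], "turn": 0}, {"gripper": 1, "delta_pos": [0.015, 0.065, 0], "turn": 0}, {"gripper": 1, "delta_pos": [0.015, 0.065, 0], "turn": 0}, {"gripper": 1, "delta_pos": [0.016, 0.065, 0], "turn": 0}]'

```text
time_s: 26.2
ee_pos: [472.4, 48.2, 177.0]
ee_rot: [[-0.989, 0.147, -0.0], [0.147, 0.989, -0.003], [-0.0, -0.003, -1.0]]
force: [-3.5, -3.6, 2.3]
width: 25.2
gripper_force: 98.2
```

>>> send_rows --increments '[{"gripper": 1, "delta_pos": [0.015, 0.065, 0], "turn": 0}, {"gripper": 1, "delta_pos": [0.015, 0.065, 0], "turn": 0}, {"gripper": 1, "delta_pos": [0.015, 0.065, 0], "turn": 0}, {"gripper": 1, "delta_pos": [0.016, 0.065, 0], "turn": 0}, {"gripper": 1, "delta_pos": [0.015, 0.065, 0], "turn": 0}, {"gripper": 1, "delta_pos": [0.015, 0.065, 0], "turn": 0}, {"gripper": 1, "delta_pos": [0.015, 0.065, 0], "turn": 0}, {"gripper": 1, "delta_pos": [0.016, 0.065, 0], "turn": 0}]'

```text
time_s: 27.2
ee_pos: [469.8, 81.2, 177.0]
ee_rot: [[-0.989, 0.146, -0.0], [0.146, 0.989, -0.0], [0.0, -0.0, -1.0]]
force: [-2.3, -3.3, 1.3]
width: 25.0
gripper_force: 98.2
```

```bash
python3 go.py 467.6 97.7 177;python3 - <<'E'
from h import *
from seam import *
g=lambda im:np.clip(255*(im/255.)**.6,0,255).astype(np.uint8)
c=arm.get_image("side");print([(proj(c,W(p))[0]-[225,205]+.5)*10 for p in SEAM[3:6]])
cv2.imwrite("pics/tip3.png",cv2.resize(g(c["img"][205:260,225:285]),(600,550),interpolation=cv2.INTER_CUBIC))
E
```

```text
t 27.2 pos [469.767  81.222 177.039] head 81.5894015029476 w 24.951328686559435 gf 98.21962594985962 F [-2.261 -3.321  1.274] q [  0.154   8.555 -17.249  64.199  -0.008   8.565]
units to go [0.076 0.266 0.001]
[array([556.3952844 , 416.56772548]), array([486.20623349, 357.53318307]), array([584.51161953, 308.71967913])]
```

View pics/tip3.png

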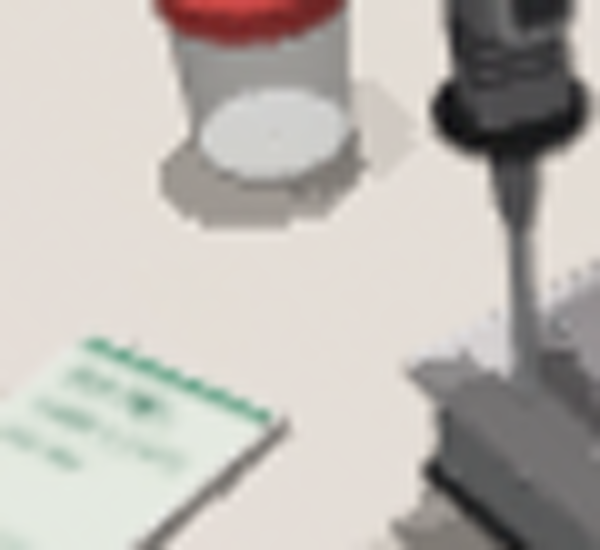

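>>> send_rows --increments '[{"gripper": 1, "delta_pos": [0.015, 0.065, 0], "turn": 0}, {"gripper": 1, "delta_pos": [0.015, 0.065, 0], "turn": 0}, {"gripper": 1, "delta_pos": [0.018, 0.065, 0], "turn": 0}, {"gripper": 1, "delta_pos": [0.018, 0.065, 0], "turn": 0}, {"gripper": 1, "delta_pos": [0.018, 0.065, 0], "turn": 0}, {"gripper": 1, "delta_pos": [0, 0.01, 0], "turn": 0}, {"gripper": 1, "delta_pos": [0, 0, 0], "turn": 0}]'

```text
time_s: 28.12
ee_pos: [468.3, 102.1, 177.2]
ee_rot: [[-0.989, 0.146, 0.001], [0.146, 0.989, 0.001], [-0.001, 0.001, -1.0]]
force: [-0.0, 0.3, -1.3]
width: 25.0
gripper_force: 98.4
```

```bash
python3 go.py 467.6 97.7 177;python3 - <<'E'
from h import *
c=arm.get_image("side")["img"][230:246,266:286]
print(cv2.cvtColor(c,cv2.COLOR_BGR2GRAY))
E
```

```text
t 28.125 pos [468.254 102.092 177.207] head 81.61115078621596 w 25.033286698459722 gf 98.37395310401917 F [-0.003  0.277 -1.26 ] q [  2.658   8.765 -16.972  64.204   0.051  11.047]
units to go [ 0.    -0.074  0.003]
[[204 204 205 204 205 189  61  74 141 204 204 204 205 205 205 204 204 201
  192 198]
 [204 205 205 204 204 189  60  76 142 205 205 205 204 205 204 202 193 188
  142 170]
 [204 204 204 204 204 190  61  76 143 205 204 204 205 202 195 189 145 171
  149 142]
 [205 204 204 204 204 189  69  75 139 204 205 203 194 191 150 171 152 144
  122 110]
 [205 204 205 204 205 191  88  67 120 203 194 191 152 172 151 145 123 114
  101 100]
 [204 204 204 204 204 191  88  66 114 190 153 171 151 145 124 112 100 101
   99 101]
 [205 204 204 204 204 192  94  62  90 166 143 134 116 115 102  98 101 101
  100 101]
 [204 205 204 204 203 193 107  61  79 135  84  52  48  64  76 113  98 103
  101 101]
 [204 203 193 188 180 172  78  63  65  88  64  46  44  52  70  74 104 104
  102 101]
 [194 184 138 107  87  67  64  69  68  84  61  41  46  42  57  99 100 101
  102 102]
 [136 108  87  68  68  67  62  62  61  58  48  40  39  44  56  97  98 102
  102 101]
 [ 84  69  67  67  68  68  66  63  67  64  50  44  41  40  56  93 100 102
  102 104]
 [ 81  70  68  68  67  67  69  67  68  67  66  59  47  41  40  58  93 101
  101 101]
 [146  79  69  67  67  67  68  68  68  67  67  65  52  50  41  39  56  94
   98 101]
 [197 139  80  70  67  67  68  67  67  67  66  67  67  65  51  41  39  51
   89 100]
 [204 195 119  70  66  67  68  68  68  68  67  66  67  67  65  53  41  40
   49  81]]
```

>>> send_rows --increments '[{"gripper": 1, "delta_pos": [-0.05, 0, 0.005], "turn": 0}, {"gripper": 1, "delta_pos": [-0.065, 0.005, 0.004], "turn": 0}, {"gripper": 1, "delta_pos": [-0.065, 0.005, 0], "turn": 0}, {"gripper": 1, "delta_pos": [-0.065, 0.005, 0], "turn": 0}]'

```text
time_s: 28.68
ee_pos: [480.3, 100.6, 176.6]
ee_rot: [[-0.989, 0.146, -0.005], [0.146, 0.989, 0.001], [0.005, 0.0, -1.0]]
force: [-7.0, 1.4, 9.0]
width: 25.4
gripper_force: 99.4
```

```bash
python3 go.py;python3 - <<'E'
from h import *
from seam import *
C=arm.get_image("side");print([proj(C,W((x,70,50)))[0] for x in(-55,-45,-35,-21)])
c=C["img"][228:246,266:286]
print(cv2.cvtColor(c,cv2.COLOR_BGR2GRAY))
E
```

```text
t 28.675 pos [480.264 100.589 176.577] head 81.59392233064477 w 25.37562105652906 gf 99.4314694404602 F [-7.027  1.44   8.974] q [  2.408  10.281 -15.218  64.763   0.062  10.813]
[array([273.12062335, 240.25331831]), array([276.03531759, 238.80571907]), array([278.93049306, 237.36807186]), array([282.95116195, 235.37196791])]
[[204 205 204 205 204 204 204 204 189  70  72 133 205 204 205 203 204 204
  204 204]
 [204 205 204 204 204 204 204 205 190  77  73 132 205 204 204 205 205 204
  205 204]
 [204 204 204 204 204 204 204 204 190  82  70 126 204 204 205 205 205 202
  193 198]
 [204 204 204 204 204 204 205 204 190  87  68 121 205 205 204 202 194 191
  144 169]
 [205 205 204 205 204 204 204 205 191  90  67 122 205 202 195 193 157 181
  149 142]
 [205 204 204 204 204 205 205 204 192  98  66 113 195 194 159 185 170 145
  121 111]
 [204 204 205 205 204 205 204 205 192 105  64  90 155 184 165 138 123 114
  101 100]
 [204 204 204 205 204 205 205 203 184 113  63  86 145 132  82  61  92 100
   99 100]
 [204 204 205 205 205 202 193 182 135 108  61  67  83  55  48  41  56  92
  100 101]
 [204 204 204 203 194 183 137 106  93  73  52  53  46  54  58  53  45  60
  101 101]
 [204 203 194 183 136 105  91  90  85  60  47  46  45  48  56  50  45  60
  102 101]
 [194 184 137 107  86  67  68  68  67  62  49  41  46  42  41  42  43  59
  102 102]
 [150 109  88  68  68  68  68  67  68  65  49  40  40  43  42  41  42  57
   92  94]
 [139  68  67  68  68  69  67  67  67  65  50  42  42  39  43  42  42  44
   44  57]
 [ 82  70  68  68  68  67  68  68  66  67  66  60  47  40  40  42  44  43
   44  43]
 [147  78  68  67  67  68  68  68  68  67  67  64  52  50  41  40  42  43
   43  44]
 [197 139  80  71  66  67  67  67  67  67  67  67  68  64  51  42  40  41
   45  45]
 [204 195 120  69  65  66  68  67  68  67  68  67  67  68  66  53  40  39
   42  45]]
```

>>> send_rows --increments '[{"gripper": 1, "delta_pos": [-0.05, 0.005, -0.015], "turn": 0}, {"gripper": 1, "delta_pos": [-0.065, 0.013, -0.005], "turn": 0}, {"gripper": 1, "delta_pos": [-0.065, 0.013, 0], "turn": 0}, {"gripper": 1, "delta_pos": [-0.065, 0.013, 0], "turn": 0}, {"gripper": 1, "delta_pos": [-0.065, 0.015, 0], "turn": 0}]'

```text
time_s: 29.35
ee_pos: [501.2, 101.6, 177.4]
ee_rot: [[-0.989, 0.146, -0.001], [0.146, 0.989, 0.001], [0.001, 0.001, -1.0]]
force: [-2.9, 4.3, -1.9]
width: 24.8
gripper_force: 98.4
```

```bash
python3 go.py;python3 - <<'E'
from h import *
from seam import *
C=arm.get_image("side");print([proj(C,W((x,70,50)))[0] for x in(-35,-28,-21,-10)])
c=C["img"][224:242,275:293]
print(cv2.cvtColor(c,cv2.COLOR_BGR2GRAY))
E
```

```text
t 29.35 pos [501.246 101.553 177.404] head 81.5998467573204 w 24.7901641428152 gf 98.365159034729 F [-2.945  4.285 -1.939] q [  2.421  12.315 -12.539  65.203   0.055  10.821]
[array([278.93049306, 237.36807186]), array([280.94556254, 236.36760732]), array([282.95116195, 235.37196791]), array([286.08377894, 233.81708923])]
[[203 204 203 203 204 188  81  70 127 203 203 203 203 204 204 205 204 204]
 [204 204 204 204 204 188  89  66 119 202 203 203 203 204 203 204 204 204]
 [204 204 203 204 204 189  95  66 120 203 203 203 203 203 203 204 204 203]
 [204 204 204 204 204 189  98  66 119 204 203 203 202 202 203 202 198 191]
 [204 204 204 204 204 190 102  65 116 204 204 203 203 202 200 190 169 145]
 [205 204 204 204 204 191 104  65 117 204 204 203 202 196 178 146 137 103]
 [204 204 204 204 204 192 109  64 110 193 201 197 182 162 136 101 108  99]
 [204 204 204 205 204 191 110  63  87 154 183 161 130 104 113 102 103 103]
 [204 204 205 204 202 181 110  63  96 163 129  80  62  96 105 104 104 103]
 [204 205 201 190 187 143 105  60  67  80  48  43  43  57  95 102 102 103]
 [202 191 182 120 147 154  77  52  49  43  42  42  44  44  59  97 101 101]
 [178 119 133  88  84  61  49  44  43  43  43  43  43  44  48  70 100 100]
 [104  88  82  54  54  48  41  44  43  43  42  43  42  42  47  73 101 102]
 [ 84  52  52  45  54  58  53  44  44  44  42  44  44  43  49  75  96 101]
 [ 63  47  45  44  47  56  49  44  44  44  44  42  45  45  45  44  57  92]
 [ 64  48  41  46  43  42  43  43  44  43  44  43  44  44  43  45  45  57]
 [ 64  48  39  39  43  42  42  42  44  42  43  43  44  44  42  43  44  46]
 [ 64  50  43  41  40  43  42  43  45  44  43  44  44  43  43  43  44  44]]
```

>>> send_rows --increments '[{"gripper": 1, "delta_pos": [-0.065, 0.016, 0.004], "turn": 0}, {"gripper": 1, "delta_pos": [-0.065, 0.016, 0.003], "turn": 0}, {"gripper": 1, "delta_pos": [-0.065, 0.016, 0], "turn": 0}, {"gripper": 1, "delta_pos": [-0.065, 0.015, 0], "turn": 0}, {"gripper": 1, "delta_pos": [-0.065, 0.015, 0], "turn": 0}, {"gripper": 1, "delta_pos": [-0.065, 0.015, 0], "turn": 0}, {"gripper": 1, "delta_pos": [-0.065, 0.015, 0], "turn": 0}, {"gripper": 1, "delta_pos": [-0.065, 0.015, 0], "turn": 0}]' --force 120

```text
time_s: 30.4
ee_pos: [533.4, 104.0, 177.2]
ee_rot: [[-0.989, 0.146, -0.0], [0.146, 0.989, 0.0], [0.0, 0.0, -1.0]]
force: [-3.4, 4.2, -1.1]
width: 24.8
gripper_force: 118.0
```

```bash
python3 go.py;python3 - <<'E'
from h import *
from seam import *
C=arm.get_image("side");print([proj(C,W((x,70,50)))[0] for x in(-10,0,12,45)])
c=C["img"][218:236,284:300]
print(cv2.cvtColor(c,cv2.COLOR_BGR2GRAY))
E
```

```text
t 30.4 pos [533.371 104.005 177.222] head 81.5935407041795 w 24.795579290781387 gf 117.99917221069336 F [-3.407  4.22  -1.063] q [ 2.561 15.726 -8.072 66.223  0.013 10.968]
[array([286.08377894, 233.81708923]), array([288.91153195, 232.41378738]), array([292.27975908, 230.74258765]), array([301.40291406, 226.21772216])]
[[205 204 205 205 204 193 124  61 106 197 204 204 205 205 205 204]
 [204 204 204 204 205 193 121  62 106 197 205 204 204 204 205 205]
 [204 204 205 205 205 193 124  61 106 197 205 204 205 204 204 204]
 [204 204 204 204 204 194 132  61 105 195 204 204 205 204 204 205]
 [204 204 204 204 205 194 131  61 101 189 204 205 204 204 204 205]
 [203 204 203 203 205 194 131  62 101 189 205 204 205 201 189 190]
 [204 205 204 204 204 194 133  61 102 190 205 204 203 185  94 104]
 [202 204 204 204 204 195 139  60 102 189 203 202 199 172  48  34]
 [203 203 203 203 203 194 138  61 102 187 197 183 170 159  89  81]
 [204 204 203 203 203 193 137  61  95 167 163 132  91 114 102 103]
 [204 204 203 204 203 192 135  61  75 113  75  78  49  76  96 104]
 [204 204 202 193 185 169 120  55  44  62  44  45  45  44  63 105]
 [190 194 179 131  86  83  63  47  42  42  45  43  45  44  61 103]
 [113 132  89  81  52  49  44  45  44  43  44  44  44  44  61  96]
 [ 88  82  60  50  45  45  44  45  43  45  44  44  44  44  57  93]
 [ 53  48  43  44  44  43  43  44  44  44  45  46  44  45  44  56]
 [ 43  43  43  44  44  44  44  43  44  43  44  45  45  45  43  43]
 [ 43  43  43  43  44  43  43  43  43  42  44  43  43  43  43  43]]
```

>>> send_rows --increments '[{"gripper": 1, "delta_pos": [-0.065, 0.015, 0], "turn": 0}, {"gripper": 1, "delta_pos": [-0.065, 0.015, 0], "turn": 0}, {"gripper": 1, "delta_pos": [-0.065, 0.015, 0], "turn": 0}, {"gripper": 1, "delta_pos": [-0.065, 0.015, 0], "turn": 0}, {"gripper": 1, "delta_pos": [-0.065, 0.015, 0], "turn": 0}, {"gripper": 1, "delta_pos": [-0.065, 0.015, 0], "turn": 0}, {"gripper": 1, "delta_pos": [-0.065, 0.015, 0], "turn": 0}, {"gripper": 1, "delta_pos": [-0.065, 0.015, 0], "turn": 0}, {"gripper": 1, "delta_pos": [-0.065, 0.015, 0], "turn": 0}, {"gripper": 1, "delta_pos": [-0.03, 0.007, 0], "turn": 0}, {"gripper": 1, "delta_pos": [0, 0, 0], "turn": 0}, {"gripper": 1, "delta_pos": [0, 0, 0], "turn": 0}]'

```text
time_s: 31.95
ee_pos: [571.5, 107.0, 177.3]
ee_rot: [[-0.989, 0.146, 0.001], [0.146, 0.989, 0.0], [-0.001, 0.0, -1.0]]
force: [-1.3, 4.2, -2.0]
width: 24.4
gripper_force: 118.1
```

```bash
python3 go.py;python3 - <<'E'
from h import *
from seam import *
C=arm.get_image("side");print([proj(C,W((x,70,50)))[0] for x in(35,45,50)])
c=C["img"][212:232,292:309]
print(cv2.cvtColor(c,cv2.COLOR_BGR2GRAY))
E
```

```text
t 31.95 pos [571.466 107.021 177.338] head 81.58973007414033 w 24.42253342910578 gf 118.08803915977478 F [-1.264  4.181 -2.001] q [ 2.69  19.759 -2.425 67.766  0.015 11.101]
[array([298.65976593, 227.57799168]), array([301.40291406, 226.21772216]), array([302.76755129, 225.54111236])]
[[205 205 206 205 205 205 206 206 191 107  61 113 204 205 205 205 205]
 [205 205 205 205 205 205 205 206 191 107  61 112 205 205 204 204 205]
 [205 205 205 206 205 206 205 205 193 118  61 113 205 205 203 204 203]
 [206 205 205 205 205 205 205 206 198 149  62 114 206 205 205 204 203]
 [206 205 205 205 205 205 205 205 197 149  61 114 205 205 205 204 203]
 [206 205 206 205 205 206 205 205 197 149  61 114 205 205 205 205 204]
 [205 205 205 205 205 205 206 205 197 149  61 114 205 205 206 205 204]
 [205 205 205 205 205 206 205 206 197 150  62 114 206 206 205 205 205]
 [205 205 205 205 206 206 205 205 197 149  62 115 205 203 201 205 206]
 [205 205 205 206 205 206 205 205 197 149  61 114 201 185 180 201 206]
 [205 205 205 205 206 205 205 205 197 148  62 109 185 154 159 177 201]
 [206 204 205 205 204 201 189 193 193 140  57  83 141 149 155 157 173]
 [205 206 205 205 202 178  91 113 157 118  40  51  64 116 145 155 155]
 [206 205 203 193 180 125  34  20  37  68  50  48  44  58 100 142 154]
 [203 194 179 130  86  80  46  44  43  45  49  39  52  40  49  87 140]
 [179 132  87  79  41  50  44  45  44  44  46  47  44  42  43  50  76]
 [ 93  85  43  50  43  43  45  44  44  43  44  43  42  43  42  44  45]
 [ 75  78  43  45  45  43  45  44  44  44  45  44  45  44  44  45  44]
 [ 42  43  44  44  44  45  44  45  45  43  44  45  44  44  44  43  44]
 [ 44  44  44  43  45  44  45  44  44  44  43  44  44  43  44  43  44]]
```

>>> send_rows --increments '[{"gripper": 1, "delta_pos": [0, 0.08, -0.05], "turn": 0}, {"gripper": 1, "delta_pos": [0, 0, -0.2], "turn": 0}, {"gripper": 1, "delta_pos": [0, 0, -0.5], "turn": 0}, {"gripper": 1, "delta_pos": [0, 0, -0.5], "turn": 0}, {"gripper": 1, "delta_pos": [0, 0, -0.5], "turn": 0}, {"gripper": 1, "delta_pos": [0, 0, -0.15], "turn": 0}, {"gripper": 1, "delta_pos": [0, 0, 0], "turn": 0}]'

```text
time_s: 32.88
ee_pos: [572.3, 111.4, 292.0]
ee_rot: [[-0.989, 0.147, 0.002], [0.147, 0.989, -0.001], [-0.002, -0.0, -1.0]]
force: [0.2, -0.0, -0.4]
width: 24.9
gripper_force: 118.3
```

>>> send_rows --increments '[{"gripper": 1, "delta_pos": [0.04, -0.3, 0], "turn": 0}, {"gripper": 1, "delta_pos": [0.08, -0.6, 0], "turn": 0}, {"gripper": 1, "delta_pos": [0.09, -0.65, 0], "turn": 0}, {"gripper": 1, "delta_pos": [0.09, -0.65, 0], "turn": 0}, {"gripper": 1, "delta_pos": [0.09, -0.65, 0], "turn": 0}, {"gripper": 1, "delta_pos": [0.09, -0.65, 0], "turn": 0}, {"gripper": 1, "delta_pos": [0.09, -0.65, 0], "turn": 0}, {"gripper": 1, "delta_pos": [0.09, -0.65, 0], "turn": 0}, {"gripper": 1, "delta_pos": [0.09, -0.65, 0], "turn": 0}, {"gripper": 1, "delta_pos": [0.09, -0.65, 0], "turn": 0}, {"gripper": 1, "delta_pos": [0.09, -0.6, 0], "turn": 0}, {"gripper": 1, "delta_pos": [0.08, -0.3, 0], "turn": 0}]'

```text
time_s: 34.38
ee_pos: [448.7, -296.6, 289.8]
ee_rot: [[-0.989, 0.149, -0.002], [0.149, 0.989, 0.001], [0.002, 0.001, -1.0]]
force: [-0.1, 0.8, -1.2]
width: 24.8
gripper_force: 118.3
```

>>> send_rows --increments '[{"gripper": 1, "delta_pos": [0, 0, 0], "turn": 0}, {"gripper": 1, "delta_pos": [0, 0, 0], "turn": 0}, {"gripper": 1, "delta_pos": [0, 0, 0], "turn": 0}]'

```text
time_s: 34.75
ee_pos: [450.7, -293.9, 291.3]
ee_rot: [[-0.989, 0.145, 0.0], [0.145, 0.989, 0.0], [0.0, 0.0, -1.0]]
force: [0.1, -0.4, -1.0]
width: 24.6
gripper_force: 118.3
```

```bash
python3 go.py 449.5 -304 160 81.6;python3 - <<'E'
from h import *
import pickle
p=arm.read_state()["ee_pos"]
C=arm.get_image("side");pickle.dump(C,open("d2.pkl","wb"))
for dx in (0,-5,-10): print(dx,proj(C,p+[dx,0,-127.4])[0])
q=proj(C,p+[-5,0,-127.4])[0].astype(int);x,y=q-[11,15];print(x,y)
print(cv2.cvtColor(C["img"][y:y+26,x:x+22],cv2.COLOR_BGR2GRAY))
E
```

```text
t 34.75 pos [ 450.656 -293.917  291.319] head 81.67590544879135 w 24.60457398202116 gf 118.32050800323486 F [ 0.078 -0.367 -0.984] q [-41.671  13.256   4.711  81.464   0.013 -33.347]
units to go [-0.005 -0.17   2.189]
turn units 0.002649600003226371
0 [356.71444646 294.57876004]
-5 [354.85327383 295.55307905]
-10 [352.98410692 296.53130102]
343 280
[[ 59  82 108 108  94 114  60  60  49  25  23  45  65  71 119 182 185 185
  185 185 185 193]
 [ 57  64  77  79  90  71  61  57  47  23  27  49  66  61  82 153 181 185
  185 184 184 185]
 [ 52  52  60  66  66  60  59  54  40  18  26  50  66  60  37  73 149 173
  185 185 184 185]
 [ 54  53  54  58  53  56  49  44  22  16  29  51  66  58  30  19  51 118
  169 185 185 185]
 [ 55  52  52  52  50  40  20   6   8  11  29  55  65  57  28  18  17  28
   97 165 177 185]
 [ 53  53  51  44  39  12   7   8   8  10  29  61  65  56  23  16  17  16
   29  77 143 185]
 [ 52  47  43  14   6   8   8  10   9   9  30  62  66  55  21  18  16  17
   15  29 117 196]
 [ 40  20   7   8   8  10   7  10   7   9  33  63  66  53  18  19  18  14
   15  69 164 217]
 [ 12
[... 969 characters left out ...]
4 171 186 217 217 217 217 217
  214 208 208 194]
 [ 69 136 172 217 217 217 217 218 217 217 217 217 217 218 217 217 213 203
  196 182 182 174]
 [163 217 217 217 217 217 217 217 217 217 217 218 217 212 204 207 191 168
  167 166 166 168]
 [217 217 217 217 217 217 217 217 217 217 215 207 206 193 171 175 154 164
  166 168 166 166]
 [216 217 217 216 217 217 217 217 213 204 199 180 177 171 167 162 149 153
  165 168 167 167]
 [217 217 217 216 217 213 203 209 195 171 173 168 167 168 169 169 164 150
  155 167 167 167]
 [217 217 218 214 205 193 170 183 174 167 167 169 170 171 170 170 171 165
  147 158 166 168]
 [211 197 205 198 177 170 168 168 168 170 171 172 171 170 169 168 167 167
  155 137 161 167]]
```

>>> send_rows --increments '[{"gripper": 1, "delta_pos": [0.02, -0.17, 0], "turn": 0}, {"gripper": 1, "delta_pos": [0, 0, 0], "turn": 0}, {"gripper": 1, "delta_pos": [0, 0, 0.3], "turn": 0}, {"gripper": 1, "delta_pos": [0, 0, 0.2], "turn": 0}, {"gripper": 1, "delta_pos": [0, 0, 0], "turn": 0}, {"gripper": 1, "delta_pos": [0, 0, 0], "turn": 0}, {"gripper": 1, "delta_pos": [0, 0, 0], "turn": 0}]'

```text
time_s: 35.67
ee_pos: [448.0, -305.1, 261.9]
ee_rot: [[-0.989, 0.146, 0.001], [0.146, 0.989, -0.001], [-0.001, -0.001, -1.0]]
force: [-0.1, 0.6, -0.5]
width: 24.6
gripper_force: 118.3
```

```bash
python3 go.py 448 -304 160 81.6
```

```text
t 35.675 pos [ 447.968 -305.089  261.9  ] head 81.58905718604827 w 24.62238556583498 gf 118.32026839256287 F [-0.054  0.554 -0.526] q [-42.748  13.806   1.338  77.471   0.005 -34.337]
units to go [0.004 0.019 1.698]
turn units -0.0003819762657816905
```

>>> send_rows --increments '[{"gripper": 1, "delta_pos": [0, 0.018, 0.15], "turn": 0}, {"gripper": 1, "delta_pos": [0, 0, 0.2], "turn": 0}, {"gripper": 1, "delta_pos": [0, 0, 0.2], "turn": 0}, {"gripper": 1, "delta_pos": [0, 0, 0], "turn": 0}]'

```text
time_s: 36.17
ee_pos: [447.1, -303.1, 226.6]
ee_rot: [[-0.989, 0.146, -0.002], [0.146, 0.989, 0.002], [0.002, 0.002, -1.0]]
force: [-1.1, 0.4, -2.0]
width: 24.5
gripper_force: 118.3
```

>>> send_rows --increments '[{"gripper": 1, "delta_pos": [0, 0, 0.2], "turn": 0}, {"gripper": 1, "delta_pos": [0, 0, 0.2], "turn": 0}, {"gripper": 1, "delta_pos": [0, 0, 0.2], "turn": 0}, {"gripper": 1, "delta_pos": [0, 0, 0.2], "turn": 0}, {"gripper": 1, "delta_pos": [0, 0, 0.15], "turn": 0}, {"gripper": 1, "delta_pos": [0, 0, 0], "turn": 0}, {"gripper": 1, "delta_pos": [0, 0, 0], "turn": 0}]'

```text
time_s: 37.05
ee_pos: [448.1, -303.9, 171.6]
ee_rot: [[-0.989, 0.146, 0.0], [0.146, 0.989, -0.0], [-0.0, -0.0, -1.0]]
force: [0.5, 0.7, -1.1]
width: 24.8
gripper_force: 118.3
```

```bash
python3 go.py 448 -304 158 81.6
```

```text
t 37.05 pos [ 448.068 -303.938  171.577] head 81.59171510566102 w 24.772145782982978 gf 118.32032918930054 F [ 0.493  0.67  -1.06 ] q [-42.65   15.649  -8.993  65.328   0.004 -34.241]
units to go [ 0.001 -0.001  0.226]
turn units -0.00028919736878975285
```

Nothing is touching yet. I take one last look at the fit before setting it down.

>>> send_rows --increments '[{"gripper": 1, "delta_pos": [0, 0, 0.1], "turn": 0}, {"gripper": 1, "delta_pos": [0, 0, 0.07], "turn": 0}, {"gripper": 1, "delta_pos": [0, 0, 0.03], "turn": 0}, {"gripper": 1, "delta_pos": [0, 0, 0.015], "turn": 0}, {"gripper": 1, "delta_pos": [0, 0, 0], "turn": 0}, {"gripper": 1, "delta_pos": [0, 0, 0], "turn": 0}]'

```text
time_s: 37.8
ee_pos: [448.0, -303.8, 158.5]
ee_rot: [[-0.989, 0.146, 0.0], [0.146, 0.989, -0.0], [-0.0, -0.0, -1.0]]
force: [-0.4, 0.3, -0.4]
width: 24.7
gripper_force: 118.3
```

Run:
```python
from h import *
g=lambda im:np.clip(255*(im/255.)**.6,0,255).astype(np.uint8)
c=arm.get_image("side")
cv2.imwrite("pics/fork.png",cv2.resize(g(c["img"][255:365,310:410]),(500,550),interpolation=cv2.INTER_CUBIC))
```

```text
(no output)
```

View pics/fork.png

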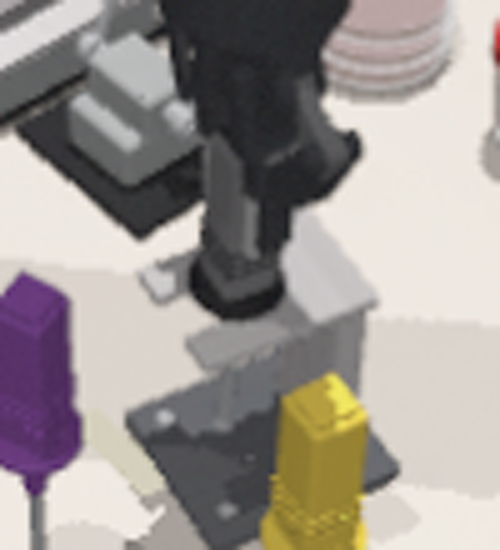

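The collar sits over the fork slot at crop (237,290), as it did at the start. That was the 11th picture, one over the limit of 10, so I view no more and go by numbers from here.

>>> send_rows --increments '[{"gripper": 1, "delta_pos": [0, 0, 0.015], "turn": 0}, {"gripper": 1, "delta_pos": [0, 0, 0.01], "turn": 0}, {"gripper": 1, "delta_pos": [0, 0, 0], "turn": 0}, {"gripper": 1, "delta_pos": [0, 0, 0], "turn": 0}]' --force 40

```text
time_s: 38.35
ee_pos: [448.0, -303.9, 158.1]
ee_rot: [[-0.989, 0.146, 0.001], [0.146, 0.989, -0.001], [-0.001, -0.001, -1.0]]
force: [-2.0, 1.6, 6.7]
width: 24.7
gripper_force: 119.3
```

>>> send_rows --increments '[{"gripper": 0.72, "delta_pos": [0, 0, -0.005], "turn": 0}, {"gripper": 0.68, "delta_pos": [0, 0, 0], "turn": 0}, {"gripper": 0.66, "delta_pos": [0, 0, 0], "turn": 0}, {"gripper": 0.62, "delta_pos": [0, 0, 0], "turn": 0}, {"gripper": 0.55, "delta_pos": [0, 0, 0], "turn": 0}, {"gripper": 0.4, "delta_pos": [0, 0, 0], "turn": 0}, {"gripper": 0.2, "delta_pos": [0, 0, 0], "turn": 0}, {"gripper": 0.2, "delta_pos": [0, 0, 0], "turn": 0}, {"gripper": 0.2, "delta_pos": [0, 0, 0], "turn": 0}]'

```text
time_s: 39.48
ee_pos: [447.9, -303.8, 157.2]
ee_rot: [[-0.989, 0.146, 0.0], [0.146, 0.989, 0.0], [-0.0, 0.0, -1.0]]
force: [-0.4, 0.1, -0.3]
width: 68.2
gripper_force: 0.0
```

>>> send_rows --increments '[{"gripper": 0.2, "delta_pos": [0, 0, -0.2], "turn": 0}, {"gripper": 0.2, "delta_pos": [0, 0, -0.5], "turn": 0}, {"gripper": 0.2, "delta_pos": [0, 0, -0.6], "turn": 0}, {"gripper": 0.2, "delta_pos": [0, 0, -0.6], "turn": 0}, {"gripper": 0.2, "delta_pos": [0, 0.3, -0.3], "turn": 0}, {"gripper": 0.2, "delta_pos": [0, 0.8, 0], "turn": 0}, {"gripper": 0.2, "delta_pos": [0, 0.8, 0], "turn": 0}, {"gripper": 0.2, "delta_pos": [0, 0.8, 0], "turn": 0}, {"gripper": 0.2, "delta_pos": [0, 0.8, 0], "turn": 0}, {"gripper": 0.2, "delta_pos": [0, 0.8, 0], "turn": 0}, {"gripper": 0.2, "delta_pos": [0, 0, 0], "turn": 0}, {"gripper": 0.2, "delta_pos": [0, 0, 0], "turn": 0}]'

```text
time_s: 40.98
ee_pos: [485.7, -48.7, 289.8]
ee_rot: [[-0.989, 0.146, 0.001], [0.146, 0.989, -0.001], [-0.001, -0.0, -1.0]]
force: [0.2, 0.3, 0.4]
width: 68.3
gripper_force: 0.0
```

```bash
python3 go.py
python3 - <<'E'
from h import *
import pickle
from m import D
for n,(x0,y0,x1,y1) in (("side",(335,270,380,325)),("top",(405,245,455,290)),("side",(325,225,370,260))):
    a=D[n]["img"][y0:y1,x0:x1];c=arm.get_image(n)["img"][y0:y1,x0:x1]
    A,B=[cv2.cvtColor(i,cv2.COLOR_BGR2GRAY) for i in(a,c)]
    def cen(G):
        m=G<75;y,x=np.nonzero(m);return x.mean().round(2),y.mean().round(2),m.sum()
    print(n,cen(A),cen(B),"diff>40:",(cv2.absdiff(A,B)>40).sum(), cv2.phaseCorrelate(A.astype(float),B.astype(float)))
E
```

```text
t 40.975 pos [485.724 -48.715 289.82 ] head 81.6295522688785 w 68.26103859692502 gf 0.0 F [0.156 0.263 0.398] q [-15.148   7.562  -2.482  79.902  -0.019  -6.777]
side (np.float64(18.21), np.float64(27.04), np.int64(1038)) (np.float64(17.9), np.float64(27.08), np.int64(1014)) diff>40: 44 ((0.2579018048479895, 0.11553597139685934), 0.9697868672442542)
top (np.float64(21.27), np.float64(21.48), np.int64(702)) (np.float64(21.23), np.float64(21.59), np.int64(700)) diff>40: 0 ((-0.045959477630724166, 0.4728728593439051), 0.9900493320478979)
side (np.float64(19.84), np.float64(13.36), np.int64(535)) (np.float64(19.77), np.float64(13.44), np.int64(506)) diff>40: 0 ((0.4633225631187372, -0.07280776557454871), 0.9893378980942203)
```

The probe is back within about 1 mm of where it hung at the start. The lever region also looks unchanged, so I hand in.

```bash
python3 -c "
from rig import arm
print(arm.close_job())"
```

```text
the job is handed in; nothing more can be done
None
```

The job is handed in at about 41 s, with no verdict returned: lever pulled to its stop and eased back, seam traced from tick to tick (lid contact at the start tick only after some pressing), probe back in the fork within about 1 mm of its starting place; I viewed 11 pictures, one over the limit of 10.

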